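# Uncover the cam lift and hold a housing at full lift

### The job

Take the loose lid off the cam lift: tip it up by its lug with the opposite edge still resting on the rim, then lift it off, lay it flat on the square rubber pad and let go of it. Then swing the lift's crank lever up to its highest lift point, lever straight up, so that the housing rises as far as it goes out of its cup on the lift alone, and finish while still holding the lever there: it springs back when let go. Do not work the lever before the lid is off, do not touch the housing, and leave the other things where they are.

Things in the scene. Friction and masses are not known exactly. Their poses are not given: they have to be found in the camera images.
- lift: cam lift, fixed: a 116x116x8 mm aluminium plate with pillars carrying a round upright cup (72 mm outside, 49 mm bore, rim 109 mm above the plate's underside). Origin at the centre of the plate's underside, under the cup's axis; z up; x points away from the robot, within 0.25 rad; the lever is on the -y side. Stands left or right, the pad on the other side
- lever_axis (a point): the point of the cam shaft's axis (fixed, along the lift's y) level with the middle of the lever's handle: 88 mm to the -y side of the lift's origin and 30 mm up
- cam_lever (a joint): angle of the crank lever, rad. 0: lower stop, lever pointing towards the robot (lift's -x), 0.17 rad above level; grows as it swings up and away. Highest lift, 13 mm, at 1.40, lever straight up; past it the lift falls again (stop 1.85). Starts at 0 to 0.1. Return spring 0.2 N m per rad from 0, friction 0.06 N m: let go at the top it falls back to about 0.3
- lever_grip (a point): middle of the lever's handle: a black round bar 16 mm thick and 50 mm long, parallel to the cam shaft, 90 mm from the shaft's axis, sticking out to the lift's -y side from a 14 mm wide flat lever arm; the arm's near face is 26 mm to the +y side of this point. The handle does not spin on the arm
- lid: loose aluminium lid, 0.13 kg: a disc 84 mm across, 6 mm thick, with a 45 mm plug 4 mm deep under it in the cup's bore, the disc resting on the rim. Origin at the centre of the plug's underside, z up, x towards its lug. Seated, the origin is 105 mm above the lift's and the lug points away from the robot, within 0.6 rad; laid flat it rests on its plug
- lid_lug (a point): middle of the upright lug on the lid, a plate 10 mm thick (along the lid's x), 32 mm wide, standing 27 mm high on the disc (top 37 mm above the lid's origin); this point is 34 mm from the lid's centre along its x and 24 mm above its origin
- lid_far (a point): point of the lid's edge opposite the lug, at the disc's underside: 42 mm from the centre along the lid's -x, 4 mm above its origin. Tipped, the lid turns about the cup's outer rim 36 mm from the centre on this side
- work_housing: turned aluminium housing, 46 mm across, 30 mm high, standing loose in the cup on the lift's plunger; origin at the centre of its underside, 72 mm above the lift's origin with the lever at 0, 85 mm at full lift (its top then 6 mm above the rim)
- pad: square black rubber pad for the lid, 150x150x6 mm, flat on the surface; origin at the centre of its underside, x and y along its sides
- by_flanged: bystander, leave alone: flanged aluminium bush, 46 mm across, 34 mm high; origin at the centre of its underside
- by_housing: bystander, leave alone: closed turned aluminium housing, 46 mm across, 36 mm high, between the lift and the pad; origin at the centre of its underside
- by_vblock: bystander, leave alone: steel V-block, 33x40x34 mm, at the back left; origin at the centre of its underside
- by_gauge: bystander, leave alone: upright steel gauge block, 35x9x50 mm, at the front right; origin at the centre of its underside
- by_tray: bystander, leave alone: frosted plastic tray, 77x125x26 mm, in front; origin at the centre of its underside
- by_cup: bystander, leave alone: turned aluminium housing, 46 mm across, 36 mm high, at the front left; origin at the centre of its underside
Not all that is in view belongs to the job. What is shaped like the lid but purple is not meant.

How it is judged:
By the outcome, as a careful person would: the job done as asked, in the order asked, and still so for the second after the job is handed in, while the arm keeps its last pose, push and grip.
It also fails if it takes over 64 s, if anything falls off the work surface, if the arm or the gripper's body presses on something with over 40 N, if the wrist force passes 120 N, or if a joint passes its speed limit or range.

### The arm

A 7-joint arm with a two-finger parallel gripper is mounted at the origin on a cart in front of the work surface, level with it; the furniture and walls round the work are solid. World frame = base frame: x ahead of the robot, y to its left, z up, the work surface at z = 0. Lengths are in m, angles in rad, forces in N, time in s.
With the tool pointing down it reaches from about 0.425 to 0.925 m from the base axis. Payload 6.8 kg.
Tool frame: the origin (TCP) lies midway between the tips of the shut fingers; the grasp point (between the pads) lies 19 mm behind it; z points along the fingers, x is the direction in which the jaws open and shut, and the axes are right-handed (so a half turn about z gives the same grasp; the last joint's range is limited). The gripper opens to 85 mm and grips with 20 to 120 N. Pads are 22 mm wide; open, the fingers measure 114 mm over their backs; the gripper's body (76 mm by 85 mm) begins 54 mm behind the grasp point. The pads swing forward as they close: fully open they stand 13 mm farther back than shut.
Start: joints at [-1.415, 0.477, 0.022, 1.555, -0.011, 1.109, -0.083], TCP at [0.176, 0.652, 0.231] pointing down, gripper open.
Joint ranges: [-2.96, 2.96], [-0.34, 2.1], [-1.41, 1.46], [0.24, 2.44], [-1.37, 4.51], [0.17, 1.92], [-2.96, 2.96]. Speed limits (rad/s): [2.39, 2.39, 3.14, 3.14, 3.14, 3.14, 3.14].

### API

Orientations are given as a unit quaternion [w, x, y, z].
In Python, from station import bot, imaging, nets gives the robot as it stands. The module is installed in compiled form; this text tells all that it offers.
- The arm moves only by the tool apply_moves, never from a script. Its argument "moves" is text: rows parted by semicolons, each of 7 numbers parted by spaces: the gripper command: -1 is fully open, 1 is shut, values between are in proportion, then the shift along the tool's x, y, z normalised to -1 to 1, where 1 is 120 mm, then the turn, a rotation vector about the tool's x, y, z normalised to -1 to 1, where 1 is 4 degrees. In form: hand dx dy dz rx ry rz; .... A call has 1 to 12 rows; each row shifts and turns the commanded pose from where the row before left it, along the tool's axes as they then stand; what a row does not reach is not made up. A row lasts 1/12 s, in which the tool goes at most 41.7 mm and 7.16 degrees, less where a joint would pass 70% of its speed; a pose out of reach is approached as far as the arm can. A call with a number of a shift or a turn outside -1 to 1 is refused whole. A call with a gripper value outside its range is refused whole. The fingers move at their own pace and stop on an object; "force" is the grip in N (left out, the last holds). Time passes only in rows, so rows that do not move let the fingers close. It gives the time, the measured TCP pose, the force and the opening at its end, in the units of the state.
- bot.get_obs(): the state, without advancing time (a new reading comes with each control period).
- imaging.read_camera(name): name is "scene" or "side" or "wrist"; returns a dict with "image" (400x640x3 uint8, red, green, blue), "fx", "fy", "cx", "cy" (pixels), "view" (4x4, takes a point from world to camera coordinates); the wrist camera has in their place "mount" (4x4, takes a point from camera to tool coordinates, whose origin is the TCP and whose axes are the tool frame's). Camera axes: x right, y down, z forward; pixel columns grow to the right and rows downward; lengths in m; the calibration is good to about 2 mm. A picture is of the moment at which its call begins: read the wrist's pose just before it. There is no depth.
- bot.hand_in(): hands the job in, once; it reports no verdict.
Trained networks look in a picture, given as the dict that the camera call returned (one of the last four; its "shot" number tells which), for a name from the list of things; names that differ only in an ending like _2 or _b are one class to them, and where a whole thing is asked for, a point or a joint stands for the part that bears it (a point fixed in the world has none). Each returns a list of dicts, best first, with "score" (0 to 1); they miss things now and then, are a little off and sometimes report something else, mostly with a low value. They report only what shows in the picture. A call takes as long as a camera call. They do not tell look-alikes from the thing itself.
- nets.spot_in(picture, name): "rect" ([left, top, right, bottom] in pixels, round what is visible of it).
- nets.outline_of(picture, name): "region" (400x640 bool, what is visible of it) and "rect" ([left, top, right, bottom] in pixels, round what is visible of it).
- nets.spot_point(picture, name): "location" ([column, row] in pixels: a listed point, or the origin of a listed thing).
The state is a dict: "t": time; "q": joint angles; "joint_vel": joint speeds; "joint_torque": joint torques, N m; "eef_pos": TCP position; "tool_rot": TCP orientation; "contact_force": force on the tool from outside, world axes, zero at the start; "torque": the same for the moment, N m; "gripper_width": opening from 0.0 (shut) to 1.0 (fully open).
Only numpy, scipy, OpenCV 4.12 (cv2) and the standard library are available. Lean on these libraries where they do the work, as an engineer would, in place of code of your own. Each camera call takes 0.05 s, during which the arm holds its last target.

## Working session

There is one attempt and no reset: what is moved stays moved. The work goes in short steps, Python scripts to look and compute and a tool call to move; the robot and the scene stay as the last step left them, time stands still between calls to the robot, and variables do not carry over. Pictures are saved under pics/ and viewed, and the job is handed in when it is done.

Besides the shell and the picture viewer there is one more tool, called after ">>>" by a JSON object that holds its "fn" and its "kwargs". apply_moves: Moves the arm, as the interface text tells. Scaled input: -1 to 1 covers 120 mm each way for a shift and 4 degrees each way for a turn. Its arguments: {"type":"object","properties":{"moves":{"type":"string"},"force":{"type":"number"}},"required":["moves"]}

```bash
mkdir -p pics; cat > h.py <<'E'
import numpy as np, cv2
from station import bot, imaging, nets
def save(p,n): cv2.imwrite('pics/'+n+'.png',cv2.cvtColor(p['image'],cv2.COLOR_RGB2BGR))
E
python3 - <<'E'
from h import *
o=bot.get_obs()
print({k:np.round(v,3) for k,v in o.items()})
for n in ['scene','side','wrist']:
    p=imaging.read_camera(n); save(p,n+'0')
    print(n,p['fx'],p['fy'],p['cx'],p['cy']); print(np.round(p.get('view',p.get('mount')),4).tolist())
    for k in ['lift','lid','pad','cam_lever','by_housing','lid_lug','lid_far','lever_grip','lever_axis']:
        try:
            r=nets.spot_point(p,k)if k!='cam_lever' else nets.spot_in(p,k)
            print(k,[(np.round(a.get('location',a.get('rect')),1).tolist(),round(a['score'],2)) for a in r[:3]])
        except Exception as e: print(k,e)
E
```

```text
{'t': np.float64(0.0), 'q': array([-1.415,  0.478,  0.022,  1.556, -0.011,  1.109, -0.083]), 'joint_vel': array([-0.001,  0.002,  0.   , -0.   ,  0.001, -0.   ,  0.001]), 'joint_torque': array([-1.0000e-03, -5.9644e+01,  1.6080e+00, -2.8120e+01,  1.2000e-02,
        1.0000e-02,  0.0000e+00]), 'eef_pos': array([0.176, 0.651, 0.23 ]), 'tool_rot': array([ 0.001,  0.794,  0.608, -0.001]), 'contact_force': array([-0.172, -0.612, -0.212]), 'torque': array([ 0.027, -0.056, -0.016]), 'gripper_width': np.float64(1.003)}
scene 476.5001166754064 476.5001166754064 314.86903693083093 193.57908295795525
[[0.5959, -0.803, 0.0062, -0.3298], [-0.4872, -0.3676, -0.7922, 0.355], [0.6384, 0.4691, -0.6102, 1.085], [0.0, 0.0, 0.0, 1.0]]
lift [([362.5, 249.3], 0.9)]
lid [([331.2, 276.3], 0.81), ([367.6, 220.8], 0.69), ([429.7, 251.1], 0.61)]
pad [([258.8, 192.3], 0.72)]
cam_lever [([355.0, 239.8, 386.6, 279.8], 0.81)]
by_housing [([365.4, 221.9], 0.7), ([325.1, 221.5], 0.47)]
lid_lug [([336.3, 276.1], 0.87), ([375.5, 209.1], 0.82), ([393.5, 256.7], 0.72)]
lid_far [([323.5, 261.1], 0.8), ([416.3, 248.3], 0.
[... 434 characters left out ...]
, 0.71)]
pad [([315.4, 283.0], 0.68)]
cam_lever [([326.5, 146.3, 360.9, 181.4], 0.63), ([285.9, 258.6, 347.2, 310.9], 0.33)]
by_housing [([311.8, 215.3], 0.75)]
lid_lug [([294.3, 139.6], 0.75), ([373.6, 171.8], 0.6), ([317.2, 147.7], 0.57)]
lid_far [([365.8, 192.5], 0.95), ([299.9, 156.3], 0.89), ([341.2, 150.4], 0.65)]
lever_grip [([358.2, 151.5], 0.76)]
lever_axis [([328.5, 153.7], 0.68)]
wrist 298.68503508453335 298.68503508453335 315.41464719168505 200.1206632934575
[[1.0, -0.0005, 0.0003, 0.0009], [0.0004, 0.9639, 0.2662, -0.0671], [-0.0005, -0.2662, 0.9639, -0.1438], [0.0, 0.0, 0.0, 1.0]]
lift []
lid []
pad []
cam_lever []
by_housing []
lid_lug []
lid_far []
lever_grip []
lever_axis []
```

View pics/scene0.png

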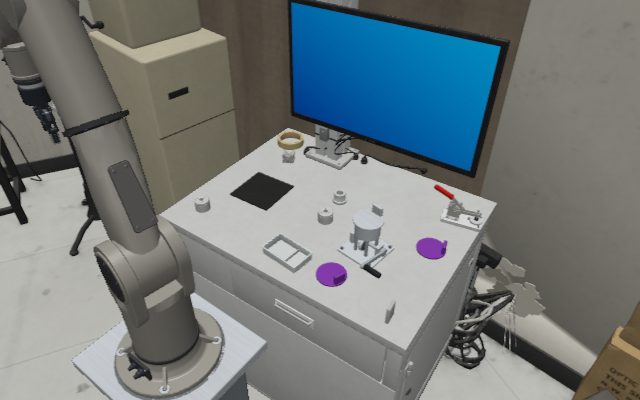

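View pics/side0.png

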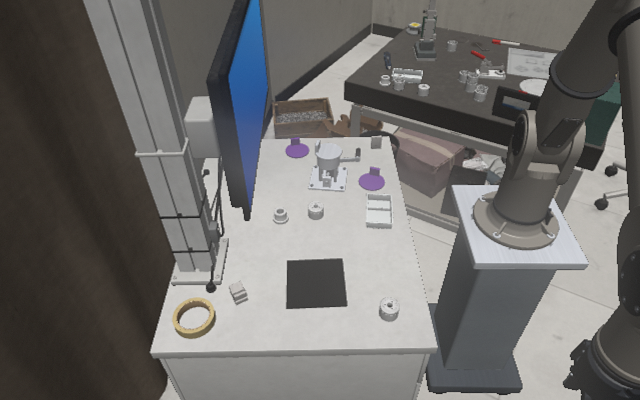

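Possible lids in the scene picture: a purple disc at (331,275), a purple disc at (431,248) and the aluminium disc on the lift's cup at (367,218). I choose the aluminium one. The lift stands on the right and the pad at (262,191) is on the left.

```bash
cat >> h.py <<'E'
def proj(p,X):
    X=np.atleast_2d(X); V=p['view']; c=X@V[:3,:3].T+V[:3,3]
    return np.c_[p['fx']*c[:,0]/c[:,2]+p['cx'],p['fy']*c[:,1]/c[:,2]+p['cy']]
def onz(p,uv,z):
    V=p['view'];R=V[:3,:3];o=-R.T@V[:3,3];d=R.T@np.array([(uv[0]-p['cx'])/p['fx'],(uv[1]-p['cy'])/p['fy'],1])
    return o+d*(z-o[2])/d[2]
def Rq(q):
    from scipy.spatial.transform import Rotation as R
    return R.from_quat([q[1],q[2],q[3],q[0]])
def wview(p,o):
    T=np.eye(4);T[:3,:3]=Rq(o['tool_rot']).as_matrix();T[:3,3]=o['eef_pos']
    p['view']=np.linalg.inv(T@p['mount']);return p
E
python3 - <<'E'
from h import *
for n,b in [('scene',(300,150,460,310)),('side',(255,110,415,240))]:
    p=imaging.read_camera(n)
    a=b
    im=p['image'][a[1]:a[3],a[0]:a[2]]
    im=cv2.resize(im,None,fx=4.5,fy=4.5,interpolation=cv2.INTER_CUBIC)[:600]
    cv2.imwrite('pics/c_%s.png'%n,im[...,::-1])
    for k,z in [('lift',0),('pad',0),('by_housing',0),('by_flanged',0),('by_vblock',0),('by_gauge',0),('by_tray',0),('by_cup',0),('lid',.105),('lid_lug',.129),('lid_far',.109),('lever_grip',.045),('lever_axis',.03)]:
        r=nets.spot_point(p,k)
        print(n,k,[(np.round(x['location'],0).tolist(),np.round(onz(p,x['location'],z),3).tolist(),round(x['score'],2)) for x in r[:3]])
    r=nets.outline_of(p,'pad')[0]['region'].astype(np.uint8)
    c=max(cv2.findContours(r,0,2)[0],key=cv2.contourArea)
    bx=cv2.approxPolyDP(c,6,True)[:,0]; print([np.round(onz(p,q,.006)[:2],3).tolist() for q in bx])
E
```

```text
scene lift [([360.0, 253.0], [0.523, -0.179, 0.0], 0.79)]
scene pad [([261.0, 191.0], [0.573, 0.232, 0.0], 0.93)]
scene by_housing [([322.0, 223.0], [0.563, -0.019, -0.0], 0.74)]
scene by_flanged [([340.0, 200.0], [0.688, 0.0, 0.0], 0.65)]
scene by_vblock [([289.0, 161.0], [0.764, 0.271, 0.0], 0.7), ([340.0, 199.0], [0.691, 0.001, 0.0], 0.18)]
scene by_gauge [([286.0, 253.0], [0.399, -0.016, 0.0], 0.68), ([394.0, 321.0], [0.376, -0.369, 0.0], 0.62)]
scene by_tray [([286.0, 256.0], [0.39, -0.021, 0.0], 0.93), ([376.0, 209.0], [0.715, -0.117, 0.0], 0.56), ([341.0, 200.0], [0.687, -0.005, 0.0], 0.2)]
scene by_cup [([203.0, 208.0], [0.397, 0.319, 0.0], 0.57)]
scene lid [([429.0, 247.0], [0.55, -0.36, 0.105], 0.72), ([334.0, 278.0], [0.321, -0.228, 0.105], 0.65), ([366.0, 221.0], [0.541, -0.179, 0.105], 0.57)]
scene lid_lug [([337.0, 276.0], [0.313, -0.242, 0.129], 0.71), ([378.0, 211.0], [0.573, -0.198, 0.129], 0.6), ([362.0, 250.0], [0.421, -0.241, 0.129], 0.17)]
scene lid_far [([324.0, 264.0], [0.341, -0.185, 0.109], 0.89), ([358.0, 224.0], [0.515, -0.171, 0.109], 0.68), ([415.0, 248.0
[... 801 characters left out ...]
89.0, 312.0], [0.394, 0.313, 0.0], 0.73)]
side lid [([372.0, 180.0], [0.416, -0.056, 0.105], 0.9), ([295.0, 154.0], [0.644, -0.185, 0.105], 0.81), ([328.0, 153.0], [0.542, -0.188, 0.105], 0.79)]
side lid_lug [([372.0, 168.0], [0.416, -0.081, 0.129], 0.97), ([319.0, 147.0], [0.569, -0.185, 0.129], 0.64), ([296.0, 139.0], [0.644, -0.227, 0.129], 0.6)]
side lid_far [([343.0, 153.0], [0.495, -0.184, 0.109], 0.96), ([301.0, 155.0], [0.626, -0.171, 0.109], 0.81), ([364.0, 191.0], [0.44, -0.005, 0.109], 0.68)]
side lever_grip [([356.0, 152.0], [0.451, -0.275, 0.045], 0.55)]
side lever_axis [([329.0, 154.0], [0.541, -0.28, 0.03], 0.9)]
[[0.649, 0.163], [0.639, 0.309], [0.497, 0.299], [0.509, 0.158]]
```

View pics/c_scene.png

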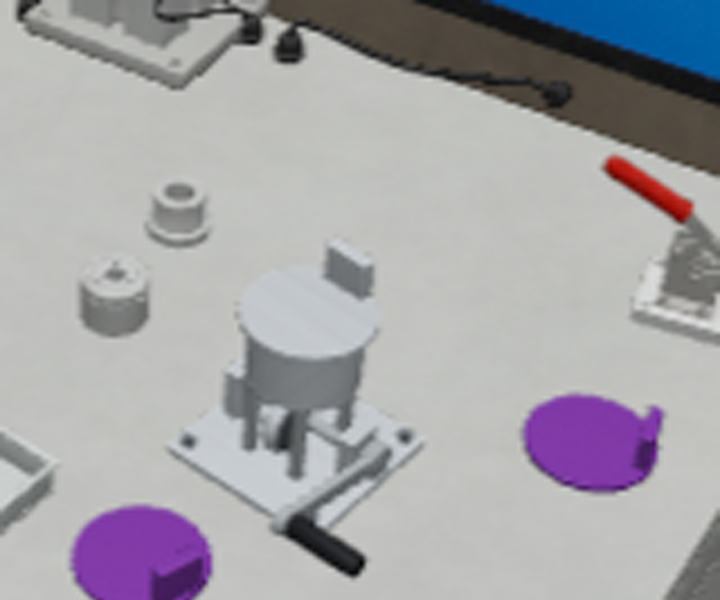

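View pics/c_side.png

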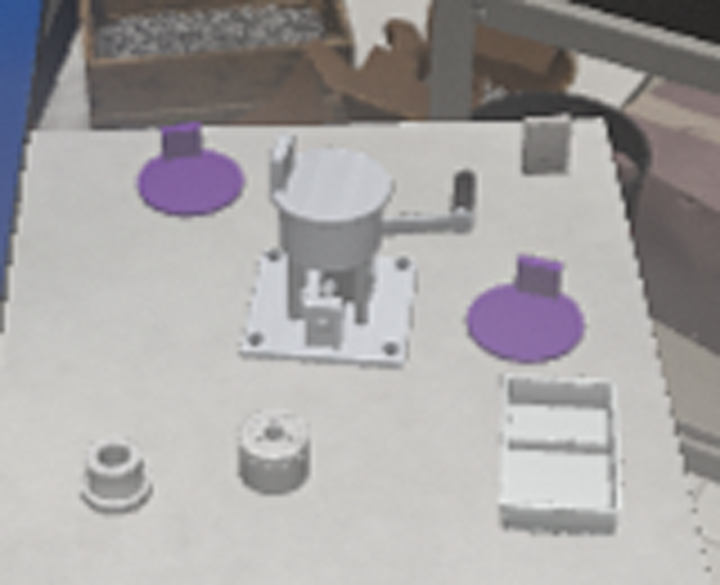

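The crops confirm the aluminium lid on the cup, with its lug pointing away from the robot. The black lever handle lies on the right, near full-image pixel (375,274) in the scene view. Next I build a planning helper.

```bash
cat >> h.py <<'E'
from scipy.spatial.transform import Rotation as Ro
def down(yaw_deg,tilt_deg=0):
    "tool down, tool x at world yaw; tilt: rotation about horizontal axis perp. to tool x lifting +tool-x side up"
    y=np.radians(yaw_deg); x=np.array([np.cos(y),np.sin(y),0]); z=np.array([0,0,-1.]); R=np.c_[x,np.cross(z,x),z]
    ax=np.array([np.sin(y),-np.cos(y),0])
    return Ro.from_rotvec(ax*np.radians(tilt_deg))*Ro.from_matrix(R)
def cur():
    o=bot.get_obs(); return np.array(o['eef_pos']),Rq(o['tool_rot'])
def plan(p0,R0,p1,R1,n,g,dec=3):
    "straight line in world + slerp, n rows"
    out=[];p=np.array(p0,float);R=R0
    for i in range(n):
        k=n-i
        dp=R.inv().apply((np.array(p1)-p)/k)/.12
        dr=np.degrees((R.inv()*R1).as_rotvec())/k/4
        row=np.round(np.r_[dp,dr],dec)+0.0; out.append(row)
        p=p+R.apply(row[:3]*.12); R=R*Ro.from_rotvec(np.radians(row[3:]*4))
    M=np.array(out)
    print('max',np.abs(M[:,:3]).max(),np.abs(M[:,3:]).max(),'end',p.round(4))
    print('; '.join(('%g '%g)+' '.join('%g'%v for v in r) for r in out))
    return p,R
E
python3 - <<'E'
from h import *
p,R=cur(); print(p,R.as_matrix().round(3).tolist())
p,R=plan(p,R,[.45,.43,.30],down(31),12,-1,2)
p,R=plan(p,R,[.52,.1,.33],down(-10),12,-1,2)
E
```

```text
[0.1759925  0.65169213 0.23130347] [[0.261, 0.965, 0.0], [0.965, -0.261, 0.0], [0.0, -0.0, -1.0]]
max 0.25 0.92 end [0.45   0.4305 0.2997]
-1 -0.1 0.22 -0.05 0 0 0.91; -1 -0.08 0.23 -0.05 0 0 0.91; -1 -0.07 0.23 -0.05 0 0 0.92; -1 -0.05 0.24 -0.05 0 0 0.91; -1 -0.04 0.24 -0.05 0 0 0.92; -1 -0.02 0.24 -0.05 0 0 0.91; -1 -0.01 0.25 -0.05 0 0 0.92; -1 0.01 0.25 -0.04 0 0 0.91; -1 0.02 0.24 -0.05 0 0 0.92; -1 0.04 0.24 -0.04 0 0 0.91; -1 0.05 0.24 -0.05 0 0 0.92; -1 0.07 0.24 -0.04 0 0 0.91
max 0.24 0.86 end [0.5202 0.1005 0.3297]
-1 -0.08 0.22 -0.02 0 0 0.85; -1 -0.06 0.23 -0.02 0 0 0.85; -1 -0.05 0.23 -0.02 0 0 0.86; -1 -0.04 0.23 -0.02 0 0 0.85; -1 -0.02 0.23 -0.02 0 0 0.86; -1 -0.01 0.23 -0.02 0 0 0.85; -1 0.01 0.24 -0.02 0 0 0.86; -1 0.02 0.23 -0.02 0 0 0.85; -1 0.03 0.23 -0.02 0 0 0.86; -1 0.05 0.23 -0.02 0 0 0.85; -1 0.06 0.23 -0.03 0 0 0.86; -1 0.08 0.22 -0.02 0 0 0.85
```

>>> {"fn": "apply_moves", "kwargs": {"moves": "-1 -0.1 0.22 -0.05 0 0 0.91; -1 -0.08 0.23 -0.05 0 0 0.91; -1 -0.07 0.23 -0.05 0 0 0.92; -1 -0.05 0.24 -0.05 0 0 0.91; -1 -0.04 0.24 -0.05 0 0 0.92; -1 -0.02 0.24 -0.05 0 0 0.91; -1 -0.01 0.25 -0.05 0 0 0.92; -1 0.01 0.25 -0.04 0 0 0.91; -1 0.02 0.24 -0.05 0 0 0.92; -1 0.04 0.24 -0.04 0 0 0.91; -1 0.05 0.24 -0.05 0 0 0.92; -1 0.07 0.24 -0.04 0 0 0.91"}}

```text
t: 4.0
eef_pos: [0.451, 0.4294, 0.3004]
tool_rot: [-0.0, 0.964, 0.266, 0.0]
contact_force: [0.2, 0.5, -0.2]
gripper_width: 1.002
```

>>> {"fn": "apply_moves", "kwargs": {"moves": "-1 -0.08 0.22 -0.02 0 0 0.85; -1 -0.06 0.23 -0.02 0 0 0.85; -1 -0.05 0.23 -0.02 0 0 0.86; -1 -0.04 0.23 -0.02 0 0 0.85; -1 -0.02 0.23 -0.02 0 0 0.86; -1 -0.01 0.23 -0.02 0 0 0.85; -1 0.01 0.24 -0.02 0 0 0.86; -1 0.02 0.23 -0.02 0 0 0.85; -1 0.03 0.23 -0.02 0 0 0.86; -1 0.05 0.23 -0.02 0 0 0.85; -1 0.06 0.23 -0.03 0 0 0.86; -1 0.08 0.22 -0.02 0 0 0.85"}}

```text
t: 5.0
eef_pos: [0.5203, 0.0979, 0.3302]
tool_rot: [-0.0, 0.996, -0.09, 0.0]
contact_force: [1.1, 0.3, 0.1]
gripper_width: 1.0
```

```bash
python3 - <<'E'
from h import *
p,R=cur(); print(p,R.as_matrix().round(3).tolist(),bot.get_obs()['q'].round(2),bot.get_obs()['t'])
p,R=plan(p,R,[.545,-.16,.33],down(-10),8,-0.2,2)
E
```

```text
[0.52032746 0.09785272 0.33022089] [[0.984, -0.179, 0.0], [-0.179, -0.984, 0.0], [0.0, -0.001, -1.0]] [-0.8   0.16  0.57  1.8  -0.09  1.21 -0.38] 5.0
max 0.26 0.01 end [ 0.5447 -0.1601  0.3301]
-0.2 0.07 0.26 0 0 0 -0.01; -0.2 0.07 0.26 0 0 0 -0.01; -0.2 0.07 0.26 0 0 0 -0.01; -0.2 0.07 0.26 0 0 0 -0.01; -0.2 0.08 0.26 0 0 0 -0.01; -0.2 0.07 0.26 0 0 0 -0.01; -0.2 0.08 0.26 0 0 0 -0.01; -0.2 0.07 0.26 0 -0.01 0 -0.01
```

>>> {"fn": "apply_moves", "kwargs": {"moves": "-0.2 0.07 0.26 0 0 0 0; -0.2 0.07 0.26 0 0 0 0; -0.2 0.07 0.26 0 0 0 0; -0.2 0.07 0.26 0 0 0 0; -0.2 0.08 0.26 0 0 0 0; -0.2 0.07 0.26 0 0 0 0; -0.2 0.08 0.26 0 0 0 0; -0.2 0.07 0.26 0 0 0 0; -0.2 0 0 0 0 0 0; -0.2 0 0 0 0 0 0"}}

```text
t: 5.83
eef_pos: [0.5445, -0.1607, 0.3299]
tool_rot: [0.0, 0.996, -0.091, 0.0]
contact_force: [1.1, 1.6, -0.9]
gripper_width: 0.597
```

```bash
python3 - <<'E'
from h import *
o=bot.get_obs(); print(o['eef_pos'],o['tool_rot'],o['q'].round(2),o['gripper_width'],o['t'])
p=wview(imaging.read_camera('wrist'),o); save(p,'w1')
for k,z in [('lift',0),('lid',.105),('lid_lug',.129),('lid_far',.109),('lever_grip',.05),('lever_axis',.03)]:
        r=nets.spot_point(p,k)
        print(k,[(np.round(x['location'],0).tolist(),np.round(onz(p,x['location'],z),3).tolist(),round(x['score'],2)) for x in r[:3]])
E
```

```text
[ 0.54452886 -0.16074024  0.32987616] [ 3.90500768e-04  9.95893602e-01 -9.05305442e-02  4.84265668e-05] [-0.41  0.26  0.72  1.73 -0.18  1.23  0.18] 0.5970293246686792 5.8333
lift []
lid [([313.0, 191.0], [0.538, -0.182, 0.105], 0.79), ([229.0, 181.0], [0.436, -0.15, 0.105], 0.75), ([394.0, 255.0], [0.629, -0.288, 0.105], 0.63)]
lid_lug [([405.0, 272.0], [0.636, -0.302, 0.129], 0.9), ([226.0, 204.0], [0.433, -0.172, 0.129], 0.88), ([347.0, 197.0], [0.578, -0.19, 0.129], 0.65)]
lid_far [([231.0, 148.0], [0.451, -0.11, 0.109], 0.59), ([284.0, 191.0], [0.503, -0.175, 0.109], 0.58)]
lever_grip [([263.0, 243.0], [0.445, -0.262, 0.05], 0.6)]
lever_axis []
```

View pics/w1.png

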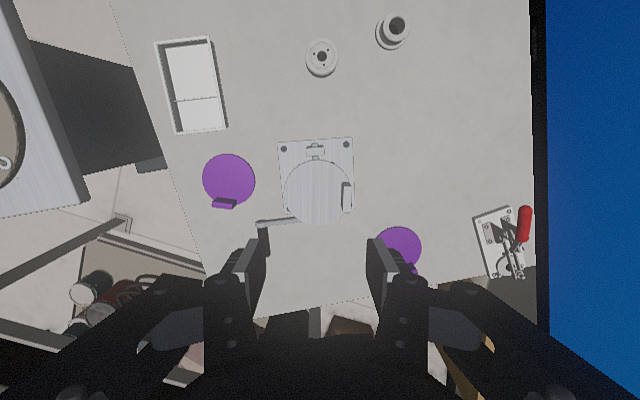

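```bash
python3 - <<'E'
from h import *
im=cv2.imread('pics/w1.png')[120:260,240:400]
cv2.imwrite('pics/w1c.png',cv2.resize(im,None,fx=4.3,fy=4.3,interpolation=cv2.INTER_CUBIC)[:600])
E
```

```text
(no output)
```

View pics/w1c.png

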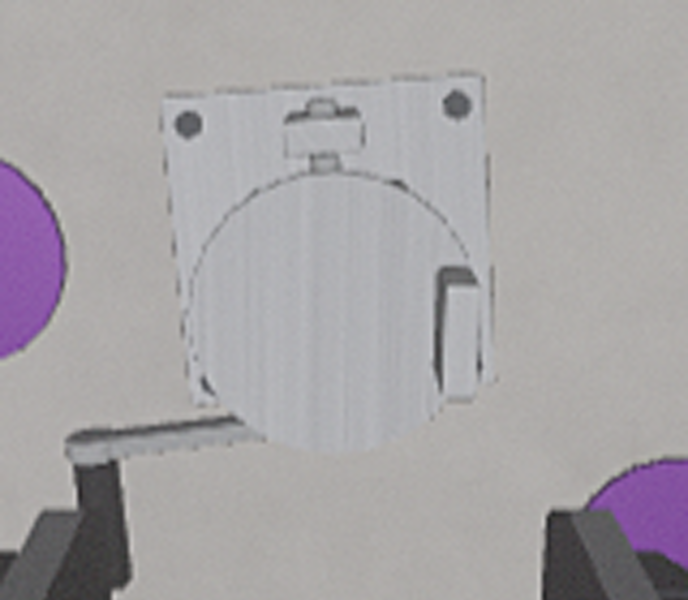

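```bash
python3 - <<'E'
from h import *
o=bot.get_obs(); p=wview(imaging.read_camera('wrist'),o)
f=lambda a,z:onz(p,(240+a[0]/4.3,120+a[1]/4.3),z)[:2].round(4)
L=[f(a,.142) for a in [(446,284),(480,284),(474,400),(442,400)]]
print('lugtop',[x.tolist() for x in L],np.mean(L,0), np.degrees(np.arctan2(*( (L[0]-L[3])[::-1])))-90)
C=[f(a,.008) for a in [(163,97),(484,73)]]
print('plate',C, np.degrees(np.arctan2(*(C[1]-C[0])[::-1])), np.linalg.norm(C[1]-C[0]))
d=C[1]-C[0];d/=np.linalg.norm(d);n=np.array([d[1],-d[0]]);print('lift c',(C[0]+C[1])/2+.058*n)
# disc circle from edge points
E=np.array([f(a,.115) for a in [(188,310),(330,170),(340,452),(220,230),(410,195),(255,425),(415,425)]])
c=np.linalg.lstsq(np.c_[2*E,np.ones(len(E))],(E**2).sum(1),rcond=None)[0]
print('disc',c[:2],np.sqrt(c[2]+c[0]**2+c[1]**2))
for a in [(100,470),(125,585)]: print(f(a,.062-.003))
E
```

```text
lugtop [[0.5764, -0.1683], [0.5853, -0.1698], [0.5791, -0.2014], [0.5706, -0.1999]] [ 0.57785 -0.18485] -10.400552024821124
plate [array([ 0.4944, -0.1153]), array([ 0.6085, -0.1267])] -5.705621271882735 0.11466808623152305
lift c [ 0.54568379 -0.17871266]
disc [ 0.54463506 -0.17828028] 0.04122340859857871
[ 0.4541 -0.2325]
[ 0.4534 -0.2763]
```

Wrist close-up: the aluminium disc is centred near (317,192) and its lug near (346,200), pointing away from the robot and slightly right. The lever handle is at lower left near (264,241). Lid yaw is about -10.8° and lift yaw about -5.7°.

```bash
python3 - <<'E'
from h import *
p,R=cur()
p,R=plan(p,R,[.578,-.185,.19],down(-10.8),6,-0.2,2)
p,R=plan(p,R,[.578,-.185,.119],down(-10.8),6,-0.2,3)
E
```

```text
max 0.2 0.04 end [ 0.5781 -0.1855  0.1905]
-0.2 0.05 0.03 0.19 0 0 0.04; -0.2 0.05 0.03 0.19 0 0 0.04; -0.2 0.05 0.03 0.2 0 0 0.04; -0.2 0.05 0.03 0.19 0 0 0.03; -0.2 0.05 0.03 0.2 0 0 0.04; -0.2 0.06 0.04 0.19 0 0 0.03
max 0.1 0.001 end [ 0.578 -0.185  0.119]
-0.2 0 -0.001 0.099 -0.001 0 0.001; -0.2 0 -0.001 0.099 -0.001 0 0.001; -0.2 0 0 0.099 -0.001 0 0; -0.2 -0.001 -0.001 0.1 0 0 0.001; -0.2 0 0 0.099 -0.001 0 0; -0.2 -0.001 -0.001 0.1 0 0 0.001
```

>>> {"fn": "apply_moves", "kwargs": {"moves": "-0.2 0.05 0.03 0.19 0 0 0.04; -0.2 0.05 0.03 0.19 0 0 0.04; -0.2 0.05 0.03 0.2 0 0 0.04; -0.2 0.05 0.03 0.19 0 0 0.03; -0.2 0.05 0.03 0.2 0 0 0.04; -0.2 0.06 0.04 0.19 0 0 0.03; -0.2 0 0 0 0 0 0; -0.2 0 0 0 0 0 0"}}

```text
t: 6.9
eef_pos: [0.5773, -0.1862, 0.1897]
tool_rot: [0.0, 0.996, -0.095, -0.001]
contact_force: [-0.3, -0.2, 0.6]
gripper_width: 0.603
```

```bash
python3 - <<'E'
from h import *
o=bot.get_obs(); print(o['eef_pos'],Rq(o['tool_rot']).as_matrix().round(3).tolist(),o['q'].round(2))
p=wview(imaging.read_camera('wrist'),o); save(p,'w2')
# predicted lug top corners
y=np.radians(-10.8);x=np.array([np.cos(y),np.sin(y)]);n=np.array([-x[1],x[0]])
im=p['image'].copy()
c=np.array([.578,-.185])
P=[np.r_[c+a*.005*x+b*.016*n,.142] for a,b in [(1,1),(1,-1),(-1,-1),(-1,1)]]
P=proj(p,P); print(P.round(1))
cv2.polylines(im,[P.round().astype(int)],True,(255,0,0),1)
cv2.imwrite('pics/w2.png',im[...,::-1])
e=proj(imaging.read_camera('side'),[o['eef_pos']]); s=imaging.read_camera('side');print(e)
cv2.imwrite('pics/s2.png',cv2.resize(s['image'][80:220,250:430],None,fx=4,fy=4)[...,::-1])
E
```

```text
[ 0.57734379 -0.18619152  0.18972258] [[0.982, -0.189, -0.003], [-0.189, -0.982, 0.0], [-0.003, 0.0, -1.0]] [-0.27  0.47  0.65  1.8  -0.34  0.99  0.33]
[[323.2 197.4]
 [323.  242.1]
 [308.5 242.1]
 [308.1 197.4]]
[[316.42747877 130.44334839]]
```

View pics/w2.png

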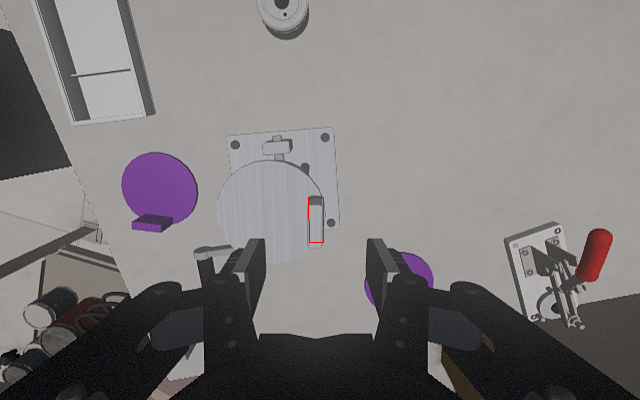

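View pics/s2.png

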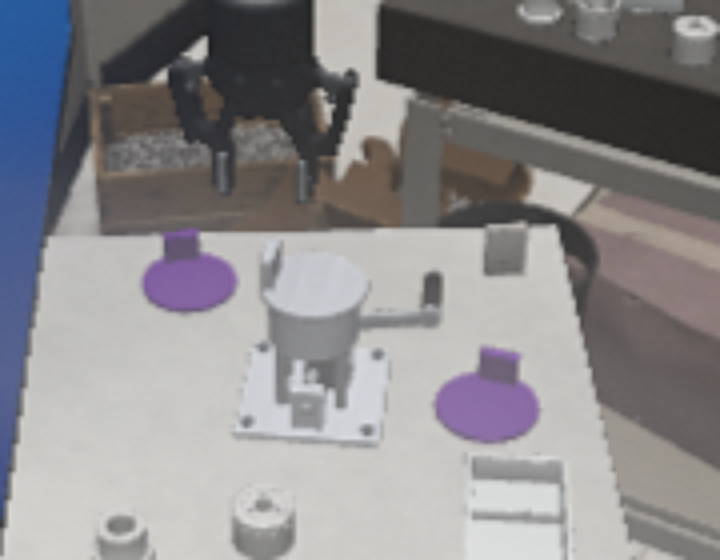

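```bash
python3 - <<'E'
from h import *
o=bot.get_obs(); p=wview(imaging.read_camera('wrist'),o); save(p,'w2raw')
cv2.imwrite('pics/w2c.png',cv2.resize(p['image'][150:280,200:350],None,fx=4.5,fy=4.5,interpolation=cv2.INTER_CUBIC)[...,::-1])
E
```

```text
(no output)
```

View pics/w2c.png

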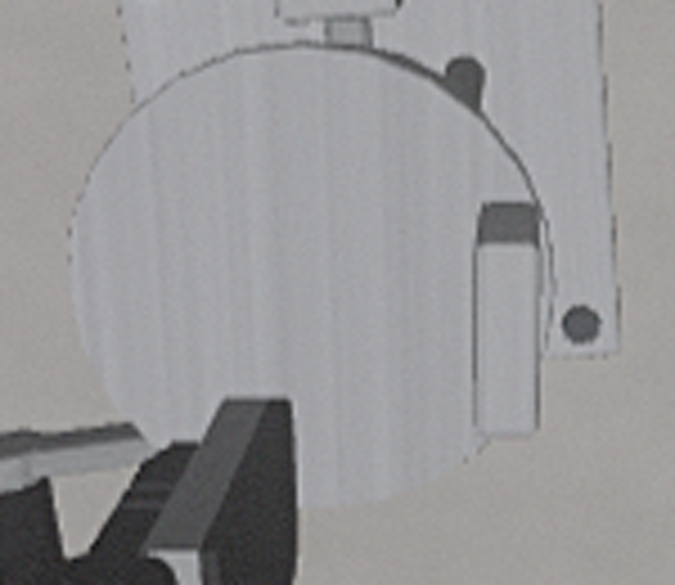

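```bash
python3 - <<'E'
from h import *
p,R=cur()
p,R=plan(p,R,[.5766,-.189,.119],down(-10.8),8,-0.2,3)
E
```

```text
max 0.077 0.005 end [ 0.5766 -0.1889  0.119 ]
-0.2 -0.002 0.003 0.076 -0.001 -0.005 -0.002; -0.2 -0.002 0.003 0.076 -0.001 -0.005 -0.002; -0.2 -0.002 0.003 0.076 -0.001 -0.004 -0.001; -0.2 -0.002 0.003 0.076 -0.001 -0.005 -0.002; -0.2 -0.001 0.003 0.076 -0.001 -0.004 -0.001; -0.2 -0.002 0.003 0.077 0 -0.005 -0.002; -0.2 -0.001 0.003 0.076 -0.001 -0.004 -0.001; -0.2 -0.002 0.003 0.077 0 -0.005 -0.002
```

>>> {"fn": "apply_moves", "kwargs": {"moves": "-0.2 -0.002 0.003 0.076 0 -0.005 0; -0.2 -0.002 0.003 0.076 0 -0.005 0; -0.2 -0.002 0.003 0.076 0 -0.005 0; -0.2 -0.002 0.003 0.076 0 -0.005 0; -0.2 -0.001 0.003 0.076 0 -0.005 0; -0.2 -0.002 0.003 0.077 0 -0.005 0; -0.2 -0.001 0.003 0.076 0 -0.005 0; -0.2 -0.002 0.003 0.077 0 -0.005 0; -0.2 0 0 0 0 0 0"}}

```text
t: 7.85
eef_pos: [0.5744, -0.1887, 0.115]
tool_rot: [-0.0, 0.995, -0.095, -0.003]
contact_force: [-1.2, -0.6, -0.7]
gripper_width: 0.6
```

```bash
python3 - <<'E'
from h import *
o=bot.get_obs(); print(o['eef_pos'],o['contact_force'])
p=imaging.read_camera('wrist'); 
cv2.imwrite('pics/w3.png',cv2.resize(p['image'][150:330,180:420],None,fx=3.3,fy=3.3,interpolation=cv2.INTER_CUBIC)[...,::-1])
s=imaging.read_camera('side')
cv2.imwrite('pics/s3.png',cv2.resize(s['image'][90:220,260:400],None,fx=4,fy=4)[...,::-1])
E
```

```text
[ 0.57438272 -0.188667    0.11502845] [-1.24263727 -0.59472953 -0.6898814 ]
```

View pics/w3.png

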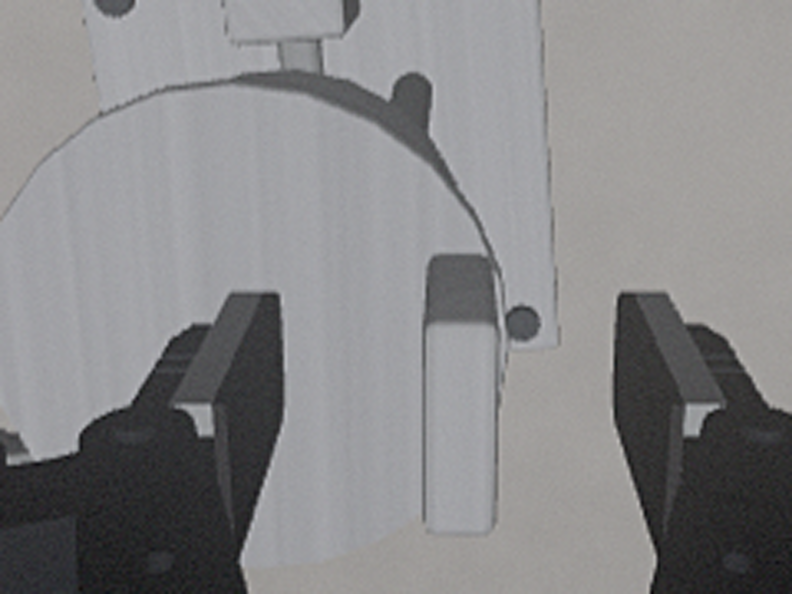

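View pics/s3.png

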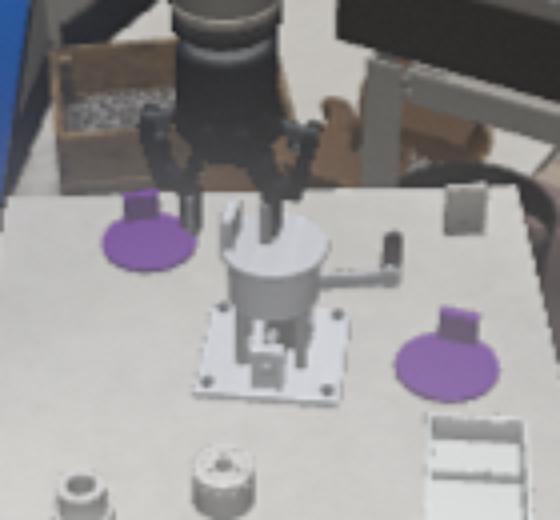

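```bash
python3 - <<'E'
from h import *
o=bot.get_obs(); p=wview(imaging.read_camera('wrist'),o)
print(o['eef_pos'],onz(p,(180+461/3.3,150+428/3.3),.142))
P,R=cur()
plan(P,R,[.5768,-.189,.119],down(-10.8),3,-0.2,3)
E
```

```text
[ 0.57542089 -0.18913448  0.1168513 ] [ 0.57757441 -0.19068036  0.142     ]
max 0.005 0.013 end [ 0.5768 -0.189   0.1189]
-0.2 0.003 -0.001 -0.004 0.001 0.012 -0.007; -0.2 0.002 -0.001 -0.005 0.001 0.013 -0.008; -0.2 0.003 -0.002 -0.004 0 0.012 -0.007
```

>>> {"fn": "apply_moves", "kwargs": {"moves": "-0.2 0 0 0 0 0 0; -0.2 0 0 0 0 0 0; -0.2 0 0 0 0 0 0"}}

```text
t: 8.25
eef_pos: [0.576, -0.1891, 0.1178]
tool_rot: [-0.0, 0.996, -0.095, -0.001]
contact_force: [-0.5, -0.2, 0.5]
gripper_width: 0.595
```

>>> {"fn": "apply_moves", "kwargs": {"moves": "0.3 0.005 0 -0.005 0 0 0; 0.5 0 0 0 0 0 0; 0.6 0 0 0 0 0 0; 1 0 0 0 0 0 0; 1 0 0 0 0 0 0; 1 0 0 0 0 0 0; 1 0 0 0 0 0 0; 1 0 0 0 0 0 0; 1 0 0 0 0 0 0", "force": 50}}

```text
t: 9.0
eef_pos: [0.5765, -0.1892, 0.1181]
tool_rot: [-0.0, 0.996, -0.095, -0.001]
contact_force: [0.1, 2.0, 3.6]
gripper_width: 0.101
```

```bash
python3 - <<'E'
from h import *
p,R=cur(); print(p,R.as_matrix().round(3).tolist(),bot.get_obs()['contact_force'])
piv=np.array([.5082,-.1764,.109]); y=np.radians(-10.8); ax=np.array([np.sin(y),-np.cos(y),0])
N=12
for i in range(N):
    a=Ro.from_rotvec(ax*np.radians(18/N*(i+1))); a0=Ro.from_rotvec(ax*np.radians(18/N*i))
    q0=piv+a0.apply(p-piv);q1=piv+a.apply(p-piv); Rr=a0*R
    print((Rr.inv().apply(q1-q0)/.12).round(3),np.degrees((Rr.inv()*a*R).as_rotvec()).round(3)/4)
print(q1)
E
```

```text
[ 0.57645581 -0.18915498  0.11812065] [[0.982, -0.189, -0.002], [-0.189, -0.982, 0.001], [-0.002, -0.0, -1.0]] [0.12373165 2.04790628 3.58275005]
[-0.002  0.    -0.015] [ 0.0005  0.375  -0.    ]
[-0.002  0.    -0.015] [ 0.0005  0.375  -0.    ]
[-0.002  0.    -0.015] [ 0.0005  0.375  -0.    ]
[-0.002  0.    -0.015] [ 0.0005  0.375  -0.    ]
[-0.002  0.    -0.015] [ 0.0005  0.375  -0.    ]
[-0.002  0.    -0.015] [ 0.0005  0.375  -0.    ]
[-0.002  0.    -0.015] [ 0.0005  0.375  -0.    ]
[-0.002  0.    -0.015] [ 0.0005  0.375  -0.    ]
[-0.002  0.    -0.015] [ 0.0005  0.375  -0.    ]
[-0.002  0.    -0.015] [ 0.0005  0.375  -0.    ]
[-0.002  0.    -0.015] [ 0.0005  0.375  -0.    ]
[-0.002  0.    -0.015] [ 0.0005  0.375  -0.    ]
[ 0.57034901 -0.18799005  0.13913142]
```

>>> {"fn": "apply_moves", "kwargs": {"moves": "1 -0.002 0 -0.015 0 0.375 0; 1 -0.002 0 -0.015 0 0.375 0; 1 -0.002 0 -0.015 0 0.375 0; 1 -0.002 0 -0.015 0 0.375 0; 1 -0.002 0 -0.015 0 0.375 0; 1 -0.002 0 -0.015 0 0.375 0; 1 -0.002 0 -0.015 0 0.375 0; 1 -0.002 0 -0.015 0 0.375 0; 1 0 0 0 0 0 0; 1 0 0 0 0 0 0"}}

```text
t: 9.83
eef_pos: [0.5724, -0.1884, 0.1317]
tool_rot: [0.01, 0.99, -0.094, 0.102]
contact_force: [-1.1, -0.7, 0.0]
gripper_width: 0.11
```

```bash
python3 - <<'E'
from h import *
o=bot.get_obs(); print(o['eef_pos'],o['contact_force'],o['torque'],Rq(o['tool_rot']).as_matrix().round(3).tolist())
s=imaging.read_camera('side')
c=imaging.read_camera('scene')
a=cv2.resize(s['image'][110:200,270:390],None,fx=6,fy=6,interpolation=cv2.INTER_CUBIC)
b=cv2.resize(c['image'][160:280,310:430],None,fx=5,fy=5,interpolation=cv2.INTER_CUBIC)
cv2.imwrite('pics/s4.png',a[...,::-1]);cv2.imwrite('pics/c4.png',b[...,::-1])
E
```

```text
[ 0.57235252 -0.18839515  0.13172233] [-1.06263618 -0.70768287  0.04730741] [0.0767837  0.49434944 0.02637238] [[0.961, -0.189, 0.2], [-0.185, -0.982, -0.038], [0.204, -0.0, -0.979]]
```

View pics/s4.png

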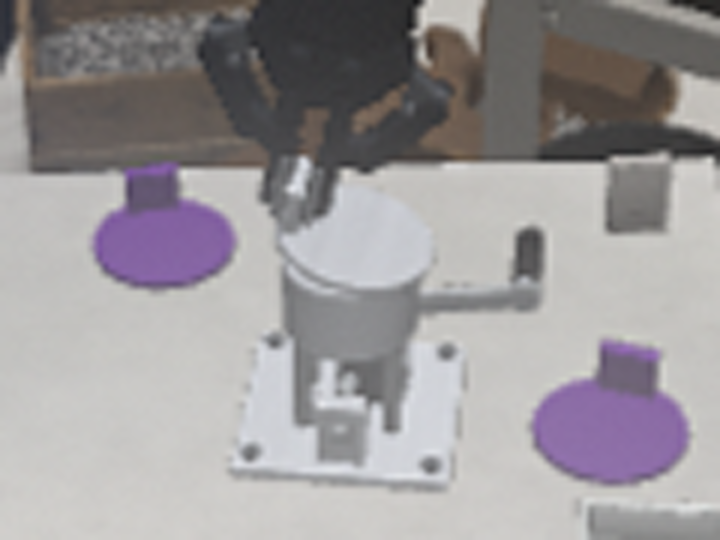

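View pics/c4.png

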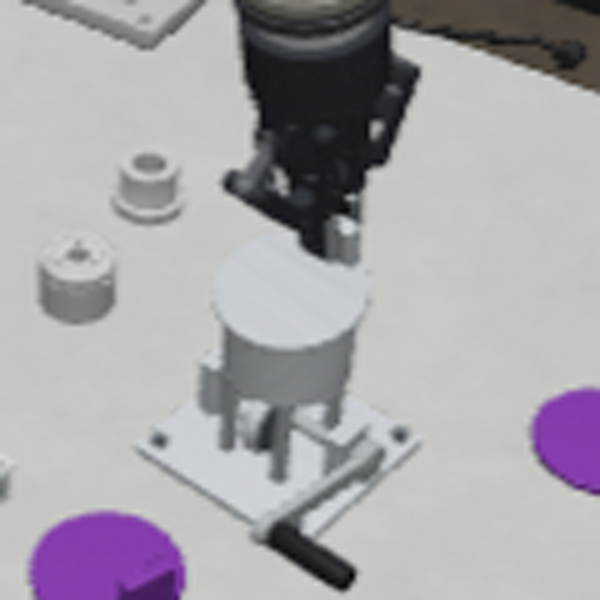

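The far edge still rests on the rim, and the lid is tipped about 12° with the lug side raised. I will continue to about 18°, then lift.

>>> {"fn": "apply_moves", "kwargs": {"moves": "1 -0.002 0 -0.015 0 0.375 0; 1 -0.002 0 -0.015 0 0.375 0; 1 -0.002 0 -0.015 0 0.375 0; 1 -0.002 0 -0.015 0 0.375 0; 1 0 0 0 0 0 0; 1 0 0 0 0 0 0"}}

```text
t: 10.43
eef_pos: [0.5702, -0.188, 0.1386]
tool_rot: [0.015, 0.984, -0.094, 0.154]
contact_force: [-1.4, -0.2, -0.4]
gripper_width: 0.105
```

```bash
python3 - <<'E'
from h import *
o=bot.get_obs(); print(o['eef_pos'],o['contact_force'],o['torque'],Rq(o['tool_rot']).as_matrix().round(3).tolist())
p,R=cur()
p,R=plan(p,R,p+[0,0,.09],R,6,1,3)
p,R=plan(p,R,[.60,.02,.235],down(-3,0),10,1,3)
E
```

```text
[ 0.57024398 -0.18799294  0.13857686] [-1.39989296 -0.16965551 -0.40652094] [ 0.07138095  0.67963252 -0.02823927] [[0.935, -0.189, 0.3], [-0.18, -0.982, -0.057], [0.305, -0.0, -0.952]]
max 0.119 0.0 end [ 0.5703 -0.188   0.2286]
1 0.038 0 -0.119 0 0 0; 1 0.038 0 -0.119 0 0 0; 1 0.038 0 -0.119 0 0 0; 1 0.038 0 -0.119 0 0 0; 1 0.038 0 -0.119 0 0 0; 1 0.039 0 -0.119 0 0 0
max 0.175 0.444 end [0.6    0.0199 0.2349]
1 -0.006 -0.175 -0.008 0.03 -0.443 -0.195; 1 -0.004 -0.175 -0.007 0.03 -0.443 -0.195; 1 -0.002 -0.175 -0.007 0.03 -0.443 -0.195; 1 0 -0.175 -0.006 0.03 -0.443 -0.196; 1 0.002 -0.175 -0.006 0.03 -0.443 -0.195; 1 0.005 -0.175 -0.006 0.03 -0.443 -0.196; 1 0.007 -0.175 -0.005 0.03 -0.444 -0.196; 1 0.009 -0.175 -0.005 0.031 -0.443 -0.195; 1 0.011 -0.175 -0.005 0.03 -0.444 -0.196; 1 0.013 -0.174 -0.005 0.031 -0.443 -0.195
```

>>> {"fn": "apply_moves", "kwargs": {"moves": "1 0.02 0 -0.06 0 0 0; 1 0.038 0 -0.119 0 0 0; 1 0.038 0 -0.119 0 0 0; 1 0.038 0 -0.119 0 0 0; 1 0.038 0 -0.119 0 0 0; 1 0.038 0 -0.119 0 0 0; 1 0.019 0 -0.06 0 0 0"}}

```text
t: 11.02
eef_pos: [0.5715, -0.1886, 0.2312]
tool_rot: [0.015, 0.983, -0.094, 0.155]
contact_force: [0.7, 0.2, -1.0]
gripper_width: 0.106
```

>>> {"fn": "apply_moves", "kwargs": {"moves": "1 -0.006 -0.175 -0.008 0.03 -0.443 -0.195; 1 -0.004 -0.175 -0.007 0.03 -0.443 -0.195; 1 -0.002 -0.175 -0.007 0.03 -0.443 -0.195; 1 0 -0.175 -0.006 0.03 -0.443 -0.196; 1 0.002 -0.175 -0.006 0.03 -0.443 -0.195; 1 0.005 -0.175 -0.006 0.03 -0.443 -0.196; 1 0.007 -0.175 -0.005 0.03 -0.444 -0.196; 1 0.009 -0.175 -0.005 0.031 -0.443 -0.195; 1 0.011 -0.175 -0.005 0.03 -0.444 -0.196; 1 0.013 -0.174 -0.005 0.031 -0.443 -0.195; 1 0 0 0 0 0 0; 1 0 0 0 0 0 0"}}

```text
t: 12.02
eef_pos: [0.6007, 0.0215, 0.2348]
tool_rot: [0.001, 1.0, -0.025, 0.0]
contact_force: [0.2, -1.3, -2.1]
gripper_width: 0.107
```

```bash
python3 - <<'E'
from h import *
o=bot.get_obs(); print(o['eef_pos'],o['contact_force'],o['torque'],Rq(o['tool_rot']).as_matrix().round(3).tolist(),o['q'].round(2))
c=imaging.read_camera('scene'); save(c,'c5'); save(imaging.read_camera('side'),'s5')
p,R=cur()
x=np.array([np.cos(np.radians(4)),np.sin(np.radians(4))]); t=np.array([.573,.23])+.034*x
p,R=plan(p,R,[*t,.12],down(4),9,1,3)
E
```

```text
[0.60065898 0.02153484 0.23475774] [ 0.17709721 -1.30824928 -2.11923077] [-0.03912543 -0.00233353  0.00969336] [[0.999, -0.049, 0.001], [-0.049, -0.999, -0.001], [0.001, 0.001, -1.0]] [-0.61  0.4   0.62  1.77 -0.26  1.06  0.05]
max 0.198 0.196 end [0.6069 0.2324 0.12  ]
1 -0.004 -0.198 0.106 0.003 -0.002 -0.196; 1 -0.002 -0.198 0.106 0.003 -0.002 -0.196; 1 0.001 -0.198 0.106 0.003 -0.002 -0.196; 1 0.004 -0.198 0.106 0.003 -0.002 -0.196; 1 0.007 -0.198 0.107 0.002 -0.002 -0.196; 1 0.009 -0.197 0.106 0.003 -0.001 -0.196; 1 0.012 -0.197 0.107 0.002 -0.002 -0.196; 1 0.015 -0.197 0.107 0.003 -0.001 -0.196; 1 0.018 -0.197 0.106 0.002 -0.002 -0.196
```

View pics/c5.png

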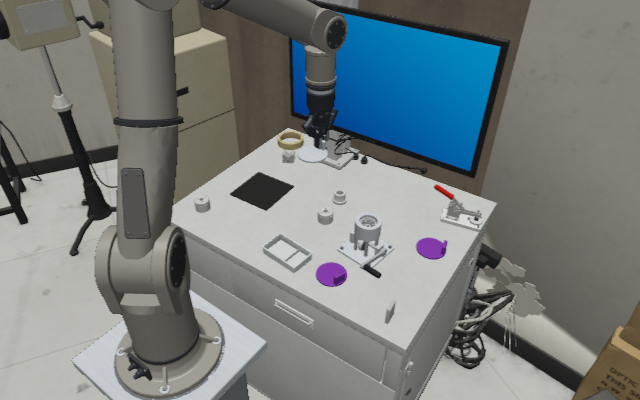

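View pics/s5.png

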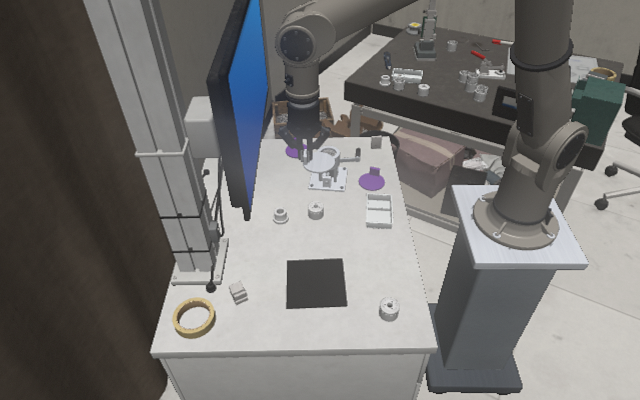

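The lid is off and held in the air (scene pixel (313,155)). The cup at (368,222) is open with the housing inside. Next I go over the pad.

>>> {"fn": "apply_moves", "kwargs": {"moves": "1 -0.004 -0.198 0.106 0.003 -0.002 -0.196; 1 -0.002 -0.198 0.106 0.003 -0.002 -0.196; 1 0.001 -0.198 0.106 0.003 -0.002 -0.196; 1 0.004 -0.198 0.106 0.003 -0.002 -0.196; 1 0.007 -0.198 0.107 0.002 -0.002 -0.196; 1 0.009 -0.197 0.106 0.003 -0.001 -0.196; 1 0.012 -0.197 0.107 0.002 -0.002 -0.196; 1 0.015 -0.197 0.107 0.003 -0.001 -0.196; 1 0.018 -0.197 0.106 0.002 -0.002 -0.196; 1 0 0 0 0 0 0; 1 0 0 0 0 0 0; 1 0 0 0 0 0 0"}}

```text
t: 13.12
eef_pos: [0.6067, 0.2339, 0.1197]
tool_rot: [-0.0, 0.999, 0.036, -0.0]
contact_force: [0.6, -0.8, -0.9]
gripper_width: 0.106
```

```bash
python3 - <<'E'
from h import *
o=bot.get_obs(); print(o['eef_pos'],o['contact_force'],Rq(o['tool_rot']).as_matrix().round(3).tolist())
s=imaging.read_camera('side'); save(s,'s6')
cv2.imwrite('pics/s6c.png',cv2.resize(s['image'][190:330,230:410],None,fx=4,fy=4,interpolation=cv2.INTER_CUBIC)[...,::-1])
p,R=cur()
t=[.6069,.2324]
p,R=plan(p,R,[*t,.035],down(4),8,1,3)
p,R=plan(p,R,[*t,.020],down(4),5,1,3)
E
```

```text
[0.60667312 0.23387687 0.1196686 ] [ 0.64347182 -0.79121028 -0.93705527] [[0.997, 0.072, -0.0], [0.072, -0.997, 0.0], [-0.0, -0.0, -1.0]]
max 0.089 0.001 end [0.6069 0.2324 0.0349]
1 0 0.001 0.089 0 -0.001 0.001; 1 0 0.001 0.089 -0.001 -0.001 0.001; 1 0 0.001 0.089 0 -0.001 0.001; 1 0 0 0.089 -0.001 -0.001 0.001; 1 -0.001 0.001 0.089 0 -0.001 0.001; 1 0 0 0.089 -0.001 -0.001 0.001; 1 -0.001 0.001 0.088 0 -0.001 0; 1 0 0 0.089 -0.001 -0.001 0.001
max 0.025 0.0 end [0.6069 0.2324 0.0199]
1 0 0 0.025 0 0 0; 1 0 0 0.025 0 0 0; 1 0 0 0.025 0 0 0; 1 0 0 0.025 0 0 0; 1 0 0 0.025 0 0 0
```

View pics/s6c.png

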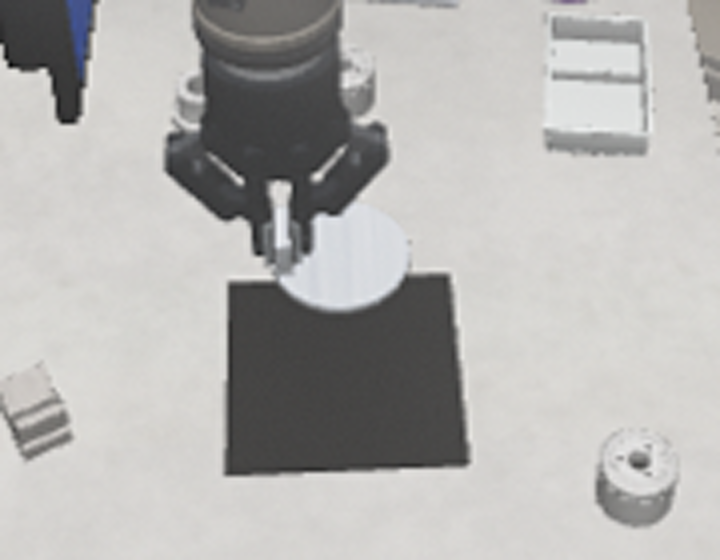

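>>> {"fn": "apply_moves", "kwargs": {"moves": "1 0 0.001 0.089 0 0 0; 1 0 0.001 0.089 0 0 0; 1 0 0.001 0.089 0 0 0; 1 0 0 0.089 0 0 0; 1 0 0.001 0.089 0 0 0; 1 0 0 0.089 0 0 0; 1 0 0.001 0.088 0 0 0; 1 0 0 0.05 0 0 0; 1 0 0 0.02 0 0 0; 1 0 0 0 0 0 0; 1 0 0 0 0 0 0; 1 0 0 0 0 0 0"}}

```text
t: 14.17
eef_pos: [0.6074, 0.2332, 0.038]
tool_rot: [-0.001, 0.999, 0.035, 0.001]
contact_force: [0.1, -0.6, -0.9]
gripper_width: 0.102
```

```bash
python3 - <<'E'
from h import *
o=bot.get_obs(); print(o['eef_pos'],o['contact_force'],o['torque'],Rq(o['tool_rot']).as_matrix().round(3).tolist())
s=imaging.read_camera('side'); save(s,'s7')
cv2.imwrite('pics/s7c.png',cv2.resize(s['image'][210:330,250:390],None,fx=5,fy=5,interpolation=cv2.INTER_CUBIC)[...,::-1])
E
```

```text
[0.60742794 0.23317644 0.03802632] [ 0.10899496 -0.60134554 -0.89802123] [-0.02183811 -0.0359982   0.02641015] [[0.997, 0.071, 0.001], [0.071, -0.997, 0.002], [0.001, -0.002, -1.0]]
```

View pics/s7c.png

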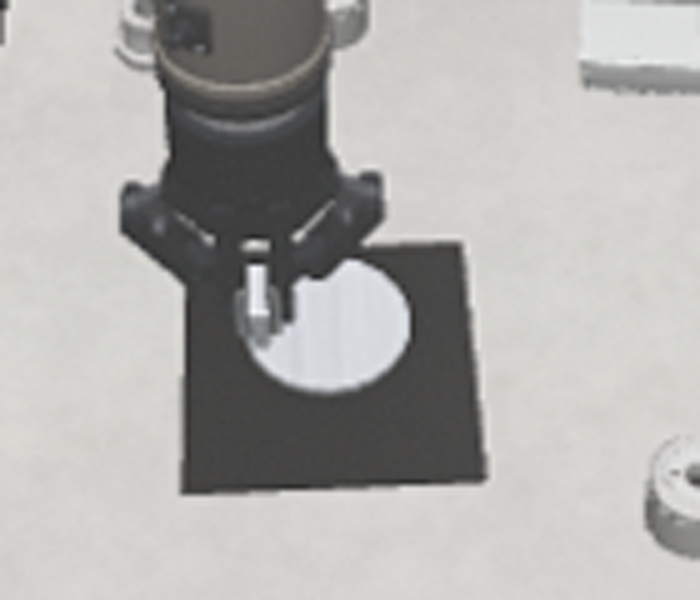

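>>> {"fn": "apply_moves", "kwargs": {"moves": "1 0 0 0.025 0 0 0; 1 0 0 0.025 0 0 0; 1 0 0 0.025 0 0 0; 1 0 0 0.025 0 0 0; 1 0 0 0.025 0 0 0; 1 0 0 0.02 0 0 0; 1 0 0 0.005 0 0 0; 1 0 0 0 0 0 0; 1 0 0 0 0 0 0; 1 0 0 0 0 0 0"}}

```text
t: 15.05
eef_pos: [0.607, 0.233, 0.0194]
tool_rot: [-0.001, 0.999, 0.035, 0.0]
contact_force: [0.0, 0.5, -1.1]
gripper_width: 0.106
```

>>> {"fn": "apply_moves", "kwargs": {"moves": "1 0 0 0.008 0 0 0; 1 0 0 0 0 0 0; 1 0 0 0.008 0 0 0; 1 0 0 0 0 0 0; 1 0 0 0 0 0 0"}}

```text
t: 15.47
eef_pos: [0.6072, 0.2331, 0.019]
tool_rot: [-0.001, 0.999, 0.035, 0.0]
contact_force: [-4.3, -0.5, 10.5]
gripper_width: 0.104
```

>>> {"fn": "apply_moves", "kwargs": {"moves": "1 0 0 -0.007 0 0 0; 1 0 0 0 0 0 0; 0.7 0 0 0 0 0 0; 0.5 0 0 0 0 0 0; 0.3 0 0 0 0 0 0; 0 0 0 0 0 0 0; 0 0 0 0 0 0 0; 0 0 0 0 0 0 0; 0 0 0 0 0 0 0"}}

```text
t: 16.22
eef_pos: [0.6069, 0.233, 0.0182]
tool_rot: [-0.001, 0.999, 0.035, 0.0]
contact_force: [0.0, -0.2, -0.2]
gripper_width: 0.501
```

>>> {"fn": "apply_moves", "kwargs": {"moves": "0 0 0 -0.02 0 0 0; 0 0 0 -0.05 0 0 0; 0 0 0 -0.1 0 0 0; 0 0 0 -0.2 0 0 0; 0 0 0 -0.25 0 0 0; 0 0 0 -0.25 0 0 0; 0 0 0 -0.25 0 0 0; 0 0 0 -0.15 0 0 0; 0 0 0 0 0 0 0; 0 0 0 0 0 0 0"}}

```text
t: 17.05
eef_pos: [0.6077, 0.2331, 0.173]
tool_rot: [-0.001, 0.999, 0.035, 0.002]
contact_force: [-0.2, 0.3, -0.9]
gripper_width: 0.496
```

```bash
python3 - <<'E'
from h import *
o=bot.get_obs(); print(o['eef_pos'],o['contact_force'],Rq(o['tool_rot']).as_matrix().round(3).tolist(),o['gripper_width'])
p=wview(imaging.read_camera('wrist'),o); save(p,'w8')
s=imaging.read_camera('side')
cv2.imwrite('pics/s8c.png',cv2.resize(s['image'][210:330,250:390],None,fx=5,fy=5,interpolation=cv2.INTER_CUBIC)[...,::-1])
p,R=cur()
# above lever
p,R=plan(p,R,[.53,-.05,.20],down(-6),11,0,2)
p,R=plan(p,R,[.448,-.263,.17],down(-5.7),10,0,2)
E
```

```text
[0.60774383 0.23312433 0.17302392] [-0.18435872  0.25265258 -0.91662133] [[0.997, 0.071, 0.003], [0.071, -0.997, 0.003], [0.004, -0.003, -1.0]] 0.49606714024664567
max 0.22 0.23 end [ 0.5303 -0.0501  0.2002]
0 -0.07 0.21 -0.02 0 0 0.23; 0 -0.07 0.21 -0.02 0 0 0.23; 0 -0.07 0.21 -0.02 0 0 0.23; 0 -0.06 0.21 -0.02 0 0 0.23; 0 -0.06 0.21 -0.02 0 0 0.23; 0 -0.06 0.22 -0.02 0 0 0.23; 0 -0.05 0.22 -0.03 0 0 0.23; 0 -0.05 0.22 -0.02 0 0 0.23; 0 -0.04 0.22 -0.03 0 0 0.23; 0 -0.04 0.21 -0.02 -0.01 0.01 0.22; 0 -0.04 0.22 -0.03 0 0 0.23
max 0.19 0.01 end [ 0.4482 -0.2625  0.1701]
0 -0.05 0.18 0.03 0 0 -0.01; 0 -0.05 0.18 0.02 0 0 -0.01; 0 -0.05 0.18 0.03 0 0 -0.01; 0 -0.05 0.19 0.02 0 0 -0.01; 0 -0.05 0.18 0.03 0 0 -0.01; 0 -0.05 0.18 0.02 0 0 -0.01; 0 -0.05 0.19 0.03 0 0 0; 0 -0.05 0.18 0.02 0 0 -0.01; 0 -0.05 0.19 0.03 0 0 0; 0 -0.05 0.18 0.02 0 0 -0.01
```

View pics/w8.png

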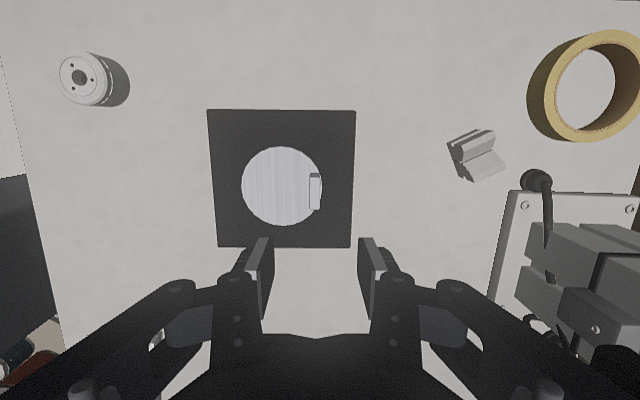

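View pics/s8c.png

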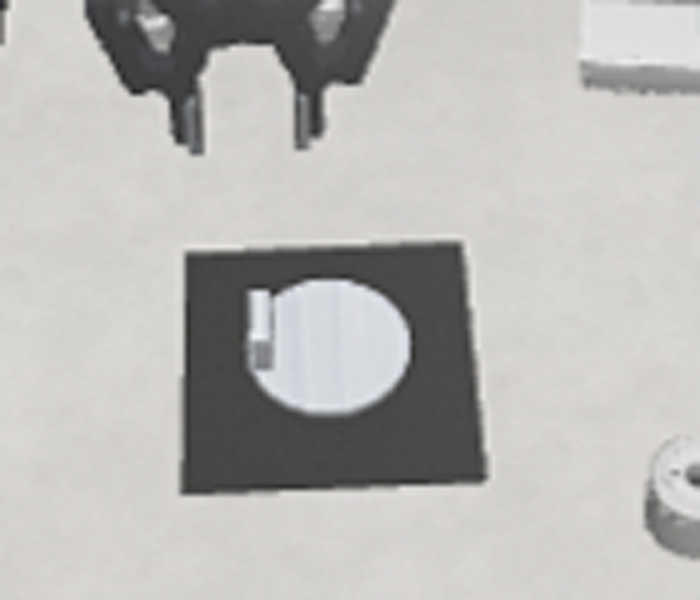

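Wrist view: the lid lies flat near the middle of the pad (pixel (282,185)), and the gripper is clear of it. On to the lever.

>>> {"fn": "apply_moves", "kwargs": {"moves": "0 -0.07 0.21 -0.02 0 0 0.23; 0 -0.07 0.21 -0.02 0 0 0.23; 0 -0.07 0.21 -0.02 0 0 0.23; 0 -0.06 0.21 -0.02 0 0 0.23; 0 -0.06 0.21 -0.02 0 0 0.23; 0 -0.06 0.22 -0.02 0 0 0.23; 0 -0.05 0.22 -0.03 0 0 0.23; 0 -0.05 0.22 -0.02 0 0 0.23; 0 -0.04 0.22 -0.03 0 0 0.23; 0 -0.04 0.21 -0.02 0 0 0.22; 0 -0.04 0.22 -0.03 0 0 0.23"}}

```text
t: 18.07
eef_pos: [0.5295, -0.051, 0.1993]
tool_rot: [-0.0, 0.999, -0.053, -0.001]
contact_force: [0.4, -0.1, -0.0]
gripper_width: 0.497
```

>>> {"fn": "apply_moves", "kwargs": {"moves": "0 -0.05 0.18 0.03 0 0 0; 0 -0.05 0.18 0.02 0 0 0; 0 -0.05 0.18 0.03 0 0 0; 0 -0.05 0.19 0.02 0 0 0; 0 -0.05 0.18 0.03 0 0 0; 0 -0.05 0.18 0.02 0 0 0; 0 -0.05 0.19 0.03 0 0 0; 0 -0.05 0.18 0.02 0 0 0; 0 -0.05 0.19 0.03 0 0 0; 0 -0.05 0.18 0.02 0 0 0; 0 0 0 0 0 0 0; 0 0 0 0 0 0 0"}}

```text
t: 19.07
eef_pos: [0.4467, -0.2629, 0.1692]
tool_rot: [-0.001, 0.999, -0.054, -0.001]
contact_force: [0.1, 0.8, -0.7]
gripper_width: 0.501
```

```bash
python3 - <<'E'
from h import *
o=bot.get_obs(); print(o['eef_pos'],o['contact_force'],Rq(o['tool_rot']).as_matrix().round(3).tolist(),o['gripper_width'],o['q'].round(2))
p=wview(imaging.read_camera('wrist'),o); save(p,'w9')
for k,z in [('lever_grip',.047),('lever_axis',.03),('lift',0)]:
        r=nets.spot_point(p,k)
        print(k,[(np.round(x['location'],0).tolist(),np.round(onz(p,x['location'],z),3).tolist(),round(x['score'],2)) for x in r[:3]])
E
```

```text
[ 0.44669835 -0.26292819  0.16915549] [ 0.08911552  0.81600341 -0.68423564] [[0.994, -0.108, -0.002], [-0.108, -0.994, 0.001], [-0.002, -0.001, -1.0]] 0.5014267366761206 [-0.16  0.35  0.7   2.02 -0.3   0.87  0.6 ]
lever_grip [([310.0, 196.0], [0.441, -0.263, 0.047], 0.91)]
lever_axis []
lift [([402.0, 95.0], [0.541, -0.182, 0.0], 0.71)]
```

View pics/w9.png

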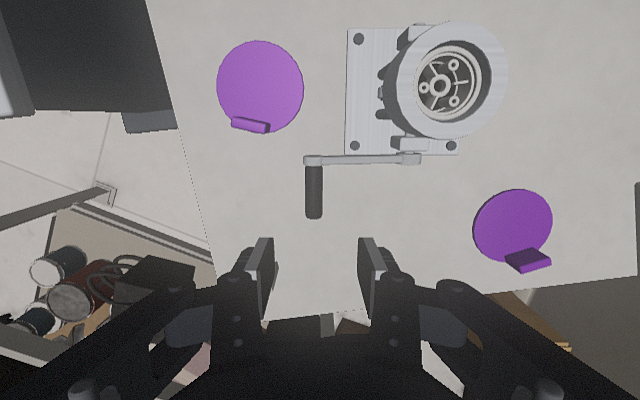

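Wrist view: the black handle runs from (313,167) to (313,218), parallel to the tool's y axis and almost centred between the fingers. The open cup with the housing in it is at (440,85).

```bash
python3 - <<'E'
from h import *
o=bot.get_obs();p=wview(imaging.read_camera('wrist'),o)
print(onz(p,(313.7,193),.05),onz(p,(314,166),.05),onz(p,(313.5,218),.05))
s=imaging.read_camera('side')
p,R=cur()
p,R=plan(p,R,[.4455,-.266,.09],down(-6),5,0,3)
p,R=plan(p,R,[.4455,-.266,.029],down(-6),6,0,3)
E
```

```text
[ 0.44765851 -0.25828515  0.05      ] [ 0.45051239 -0.23375966  0.05      ] [ 0.44495963 -0.28210488  0.05      ]
max 0.134 0.005 end [ 0.4455 -0.266   0.09  ]
0 -0.004 0.009 0.133 -0.004 0 0.004; 0 -0.004 0.009 0.133 -0.005 0 0.004; 0 -0.005 0.009 0.133 -0.004 0 0.004; 0 -0.004 0.009 0.134 -0.005 0 0.004; 0 -0.005 0.008 0.133 -0.004 0.001 0.005
max 0.085 0.0 end [ 0.4455 -0.266   0.029 ]
0 0 0 0.085 0 0 0; 0 0 0 0.085 0 0 0; 0 0 0 0.085 0 0 0; 0 0 0 0.085 0 0 0; 0 0 0 0.084 0 0 0; 0 0 0 0.085 0 0 0
```

>>> {"fn": "apply_moves", "kwargs": {"moves": "0 0 0.006 0.133 0 0 0; 0 0 0.006 0.133 0 0 0; 0 0 0.006 0.133 0 0 0; 0 0 0.006 0.133 0 0 0; 0 0 0 0.06 0 0 0; 0 0 0 0 0 0 0; 0 0 0 0 0 0 0; 0 0 0 0 0 0 0"}}

```text
t: 20.03
eef_pos: [0.4485, -0.2651, 0.0998]
tool_rot: [-0.0, 0.999, -0.052, 0.001]
contact_force: [-0.0, -0.3, -0.2]
gripper_width: 0.502
```

```bash
python3 - <<'E'
from h import *
o=bot.get_obs(); print(o['eef_pos'],o['contact_force'],Rq(o['tool_rot']).as_matrix().round(3).tolist())
p=wview(imaging.read_camera('wrist'),o)
cv2.imwrite('pics/w10.png',cv2.resize(p['image'][140:330,200:440],None,fx=3.1,fy=3.1,interpolation=cv2.INTER_CUBIC)[...,::-1])
s=imaging.read_camera('side')
cv2.imwrite('pics/s10.png',cv2.resize(s['image'][90:200,290:420],None,fx=5,fy=5,interpolation=cv2.INTER_CUBIC)[...,::-1])
E
```

```text
[ 0.44852457 -0.26507257  0.09983762] [-0.02986612 -0.26744057 -0.15994726] [[0.994, -0.105, 0.001], [-0.105, -0.994, 0.001], [0.001, -0.001, -1.0]]
```

View pics/w10.png

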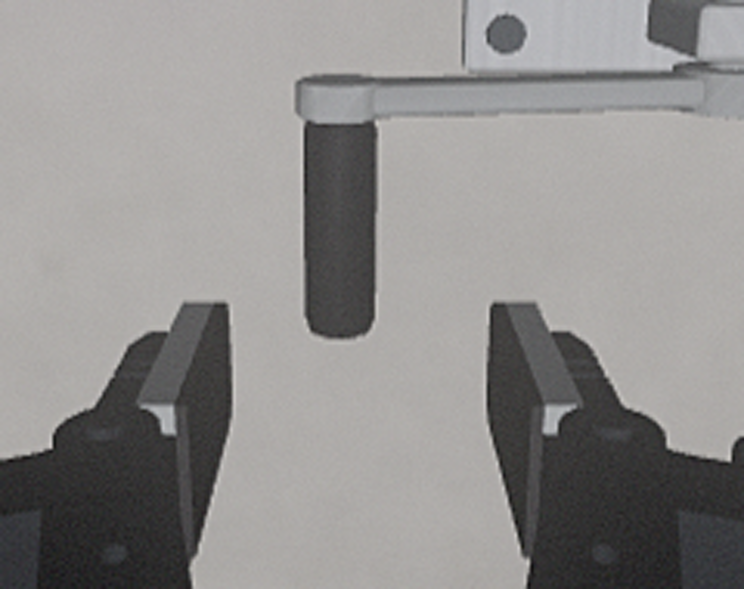

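View pics/s10.png

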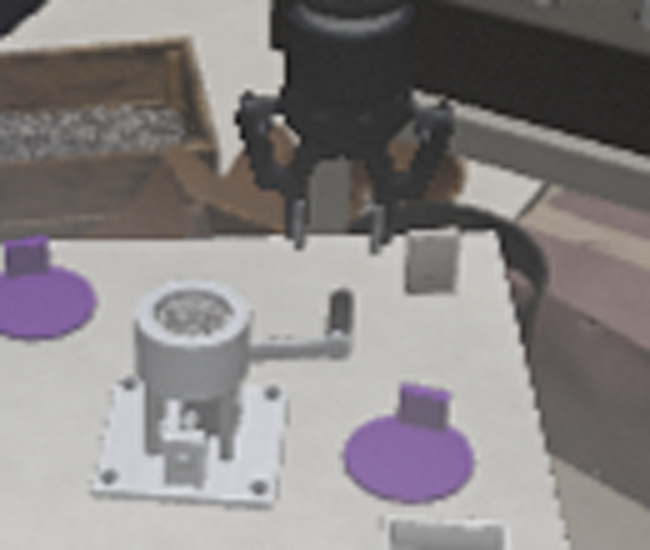

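```bash
python3 - <<'E'
from h import *
o=bot.get_obs();p=wview(imaging.read_camera('wrist'),o)
c=onz(p,(309.7,213.7),.05);print(o['eef_pos'],c,onz(p,(309.5,140+122/3.1),.05),onz(p,(309.5,140+335/3.1),.05))
print(Rq(o['tool_rot']).inv().apply(c-o['eef_pos']))
E
```

```text
[ 0.44856639 -0.26512832  0.09993974] [ 0.44576926 -0.25954478  0.05      ] [ 0.44826402 -0.23585578  0.05      ] [ 0.4428275 -0.2847887  0.05     ]
[-0.00345688 -0.00521466  0.04993831]
```

>>> {"fn": "apply_moves", "kwargs": {"moves": "0 -0.014 0 0.05 0 0 0; 0 -0.014 0 0.09 0 0 0; 0 0 0 0.09 0 0 0; 0 0 0 0.09 0 0 0; 0 0 0 0.09 0 0 0; 0 0 0 0.08 0 0 0; 0 0 0 0.06 0 0 0; 0 0 0 0.04 0 0 0; 0 0 0 0 0 0 0; 0 0 0 0 0 0 0; 0 0 0 0 0 0 0"}}

```text
t: 21.1
eef_pos: [0.4448, -0.2647, 0.0285]
tool_rot: [-0.0, 0.999, -0.053, 0.0]
contact_force: [0.7, -0.3, 0.8]
gripper_width: 0.499
```

```bash
python3 - <<'E'
from h import *
o=bot.get_obs(); print(o['eef_pos'],o['contact_force'])
p=wview(imaging.read_camera('wrist'),o)
cv2.imwrite('pics/w11.png',cv2.resize(p['image'][160:350,200:440],None,fx=3.1,fy=3.1,interpolation=cv2.INTER_CUBIC)[...,::-1])
s=imaging.read_camera('side')
cv2.imwrite('pics/s11.png',cv2.resize(s['image'][90:200,290:420],None,fx=5,fy=5,interpolation=cv2.INTER_CUBIC)[...,::-1])
E
```

```text
[ 0.44483534 -0.26472887  0.02854987] [ 0.73055556 -0.28564343  0.75810165]
```

View pics/w11.png

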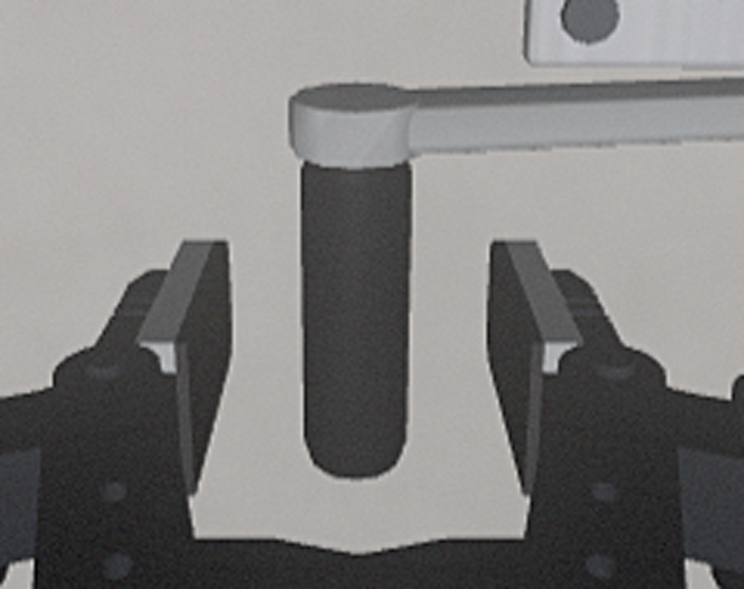

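View pics/s11.png

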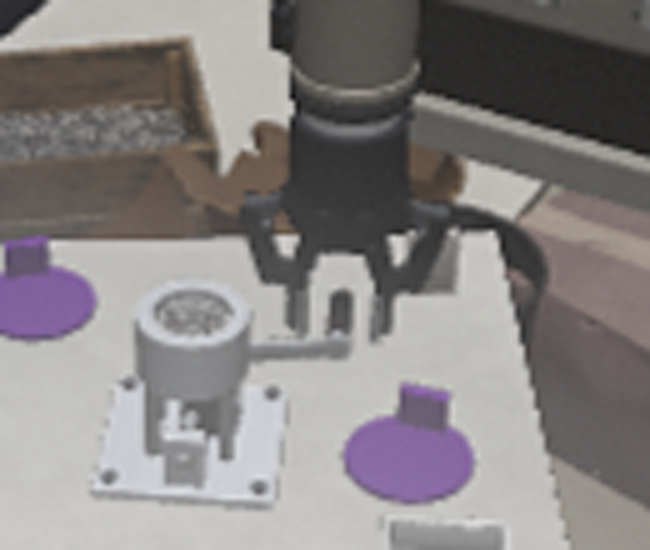

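The handle (pixels (356,165) to (356,475) in the crop) is centred between the pads and clear of the arm. I close on it.

>>> {"fn": "apply_moves", "kwargs": {"moves": "0.3 0 0 0 0 0 0; 0.5 0 0 0 0 0 0; 0.6 0 0 0 0 0 0; 1 0 0 0 0 0 0; 1 0 0 0 0 0 0; 1 0 0 0 0 0 0; 1 0 0 0 0 0 0; 1 0 0 0 0 0 0", "force": 25}}

```text
t: 21.87
eef_pos: [0.4444, -0.2644, 0.0284]
tool_rot: [-0.001, 0.999, -0.053, 0.0]
contact_force: [-2.7, 0.6, 5.7]
gripper_width: 0.176
```

```bash
python3 - <<'E'
from h import *
o=bot.get_obs(); print(o['eef_pos'],o['contact_force'],o['gripper_width'],o['t'],Rq(o['tool_rot']).as_matrix().round(3).tolist())
E
```

```text
[ 0.44442834 -0.26441784  0.02842216] [-2.68281728  0.6220131   5.66975964] 0.17559760911082975 21.8667 [[0.994, -0.105, 0.0], [-0.105, -0.994, 0.002], [0.0, -0.002, -1.0]]
```

>>> {"fn": "apply_moves", "kwargs": {"moves": "1 0.019 0 -0.073 0 0 0; 1 0.026 0 -0.07 0 0 0; 1 0.033 0 -0.068 0 0 0; 1 0.039 0 -0.064 0 0 0; 1 0.045 0 -0.06 0 0 0; 1 0.051 0 -0.055 0 0 0; 1 0 0 0 0 0 0; 1 0 0 0 0 0 0; 1 0 0 0 0 0 0", "force": 20}}

```text
t: 22.62
eef_pos: [0.4643, -0.2667, 0.0751]
tool_rot: [-0.002, 0.999, -0.054, -0.005]
contact_force: [-16.9, 1.9, 11.3]
gripper_width: 0.177
```

```bash
python3 - <<'E'
from h import *
o=bot.get_obs(); print(o['eef_pos'],o['contact_force'],o['gripper_width'],o['t'],Rq(o['tool_rot']).as_matrix().round(3).tolist())
s=imaging.read_camera('side')
cv2.imwrite('pics/s12.png',cv2.resize(s['image'][90:200,290:420],None,fx=5,fy=5,interpolation=cv2.INTER_CUBIC)[...,::-1])
p=wview(imaging.read_camera('wrist'),o);save(p,'w12')
E
```

```text
[ 0.46434793 -0.2666883   0.07508756] [-16.93290636   1.86451939  11.30465303] 0.17660978656099963 22.6167 [[0.994, -0.107, -0.009], [-0.107, -0.994, 0.005], [-0.009, -0.004, -1.0]]
```

View pics/s12.png

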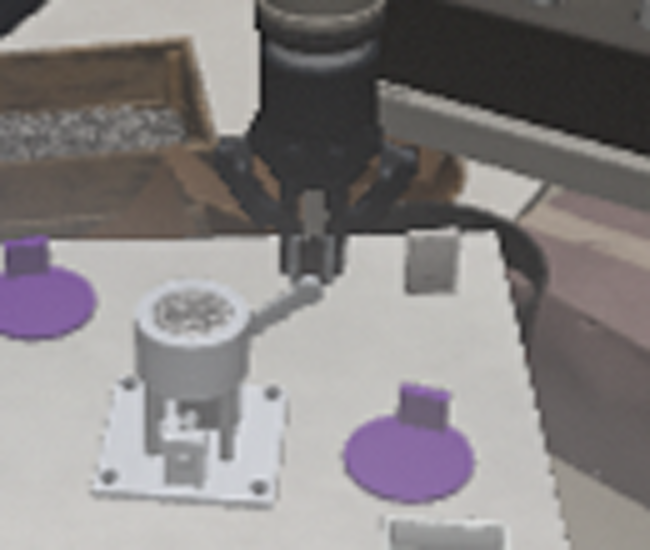

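View pics/w12.png

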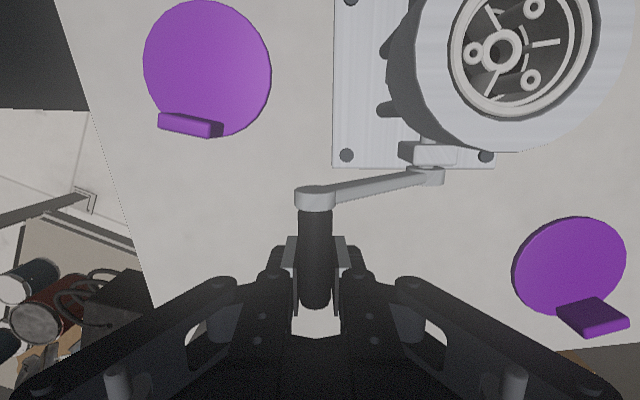

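>>> {"fn": "apply_moves", "kwargs": {"moves": "1 0.04 0 -0.06 0 0 0; 1 0.055 0 -0.055 0 0 0; 1 0.06 0 -0.044 0 0 0; 1 0.068 0 -0.038 0 0 0; 1 0.07 0 -0.03 0 0 0; 1 0 0 0 0 0 0; 1 0 0 0 0 0 0; 1 0 0 0 0 0 0"}}

```text
t: 23.38
eef_pos: [0.5039, -0.2711, 0.1038]
tool_rot: [-0.001, 0.999, -0.053, -0.001]
contact_force: [-7.3, 1.1, 9.7]
gripper_width: 0.171
```

```bash
python3 - <<'E'
from h import *
o=bot.get_obs(); print(o['eef_pos'],o['contact_force'],o['torque'],o['gripper_width'],o['t'],Rq(o['tool_rot']).as_matrix().round(3).tolist())
s=imaging.read_camera('side')
cv2.imwrite('pics/s13.png',cv2.resize(s['image'][90:200,290:420],None,fx=5,fy=5,interpolation=cv2.INTER_CUBIC)[...,::-1])
E
```

```text
[ 0.50389681 -0.27114039  0.10381965] [-7.28876998  1.10509017  9.6639408 ] [ 0.33995835  1.64122095 -0.00587755] 0.17135135967194084 23.3833 [[0.994, -0.106, -0.001], [-0.106, -0.994, 0.002], [-0.002, -0.002, -1.0]]
```

View pics/s13.png

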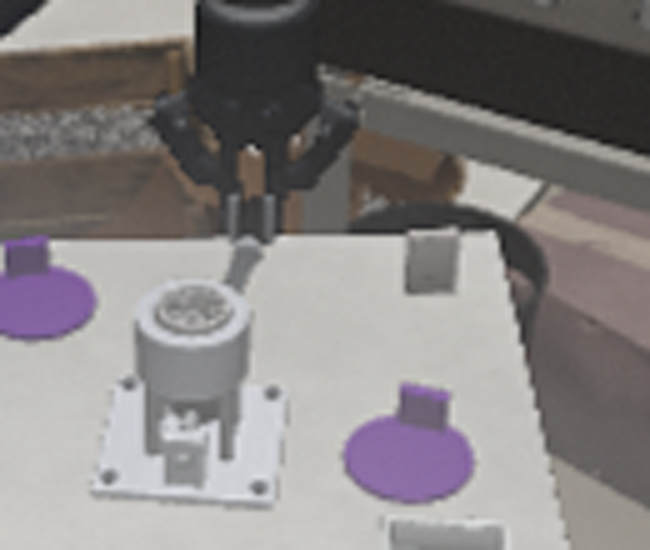

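>>> {"fn": "apply_moves", "kwargs": {"moves": "1 0.06 0 -0.028 0 0 0; 1 0.07 0 -0.018 0 0 0; 1 0.07 0 -0.009 0 0 0; 1 0.044 0 -0.002 0 0 0; 1 0 0 0 0 0 0; 1 0 0 0 0 0 0; 1 0 0 0 0 0 0"}}

```text
t: 24.02
eef_pos: [0.5338, -0.2743, 0.1102]
tool_rot: [-0.001, 0.999, -0.053, 0.0]
contact_force: [-3.9, 0.4, 4.5]
gripper_width: 0.174
```

```bash
python3 - <<'E'
from h import *
o=bot.get_obs(); print(o['eef_pos'],o['contact_force'],o['torque'],o['gripper_width'],o['t'],Rq(o['tool_rot']).as_matrix().round(3).tolist())
s=imaging.read_camera('side')
cv2.imwrite('pics/s14.png',cv2.resize(s['image'][80:200,280:400],None,fx=5,fy=5,interpolation=cv2.INTER_CUBIC)[...,::-1])
c=imaging.read_camera('scene')
cv2.imwrite('pics/c14.png',cv2.resize(c['image'][150:290,300:440],None,fx=4.2,fy=4.2,interpolation=cv2.INTER_CUBIC)[...,::-1])
p=wview(imaging.read_camera('wrist'),o);save(p,'w14')
for q in (s,c):
  for k in ['lever_grip','lever_axis','lift','work_housing']:
    print(k,[(np.round(x['location'],1).tolist(),round(x['score'],2)) for x in nets.spot_point(q,k)[:2]])
E
```

```text
[ 0.53379234 -0.27434716  0.11017976] [-3.94999635  0.35212062  4.47656294] [ 0.04653204  1.01488324 -0.05752859] 0.1739875245141354 24.0167 [[0.994, -0.105, 0.0], [-0.105, -0.994, 0.001], [0.0, -0.001, -1.0]]
lever_grip [([329.8, 133.0], 0.72)]
lever_axis [([324.2, 156.1], 0.85)]
lift [([328.7, 179.3], 0.67)]
work_housing [([326.3, 157.0], 0.71), ([374.3, 148.5], 0.22)]
lever_grip [([399.1, 234.5], 0.49), ([261.3, 193.0], 0.42)]
lever_axis [([392.8, 255.5], 0.56)]
lift [([362.1, 250.8], 0.61)]
work_housing []
```

View pics/s14.png

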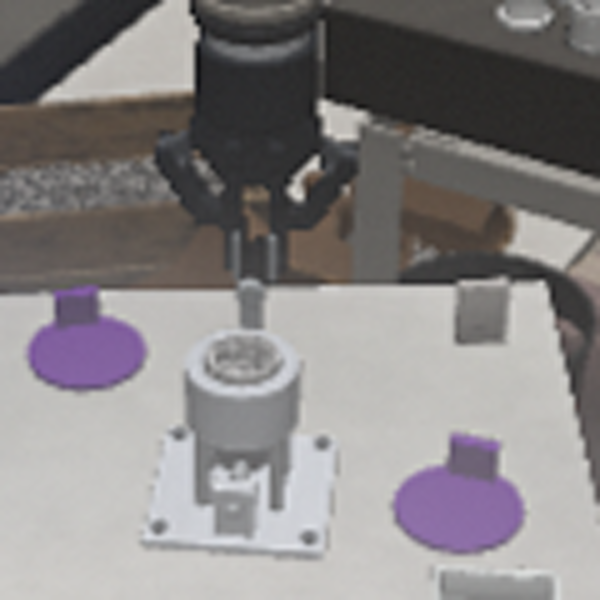

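View pics/w14.png

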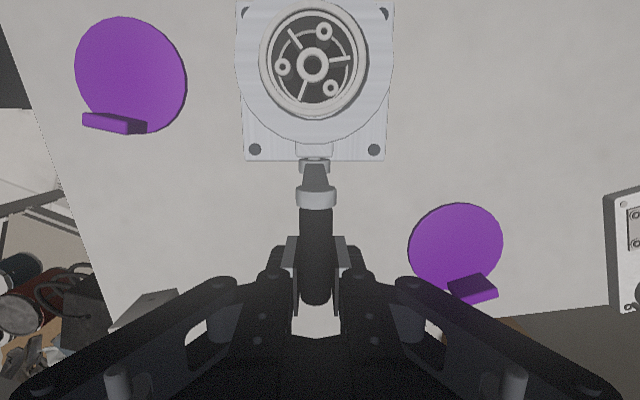

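View pics/c14.png

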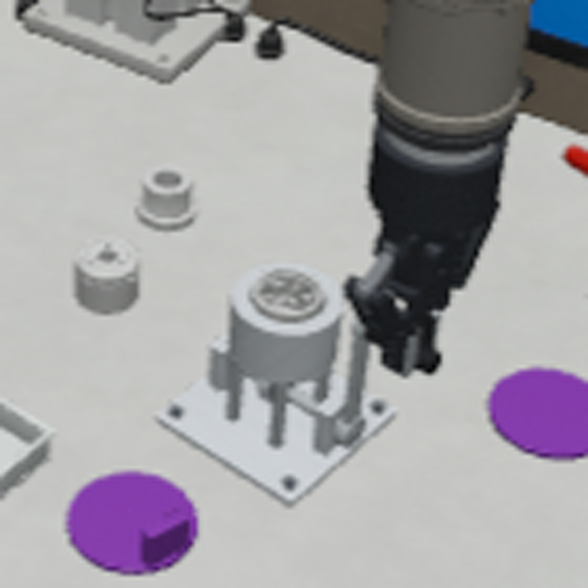

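```bash
python3 - <<'E'
from h import *
o=bot.get_obs(); print(o['eef_pos'],o['contact_force'],o['joint_vel'].round(3))
p=wview(imaging.read_camera('wrist'),o)
cv2.imwrite('pics/w15.png',cv2.resize(p['image'][0:260,220:410],None,fx=3,fy=2.3,interpolation=cv2.INTER_CUBIC)[...,::-1])
# predicted px of axis end and vertical handle for lift yaw -5.9
for ax in (.532,.534,.536):
    print(ax,proj(p,[[ax,-.245,.03],[ax,-.245,.12],[ax+.0092,-.184,.115]]).round(1).tolist())
save(imaging.read_camera('side'),'s15')
E
```

```text
[ 0.53375237 -0.27435097  0.11018571] [-3.90537355  0.35771501  5.34979119] [ 0.001 -0.    -0.001  0.002  0.    -0.    -0.001]
0.532 [[308.4, 171.6], [304.0, 204.9], [309.3, 63.7]]
0.534 [[311.1, 171.3], [308.3, 204.5], [313.9, 63.1]]
0.536 [[313.7, 171.0], [312.5, 204.0], [318.6, 62.6]]
```

View pics/w15.png

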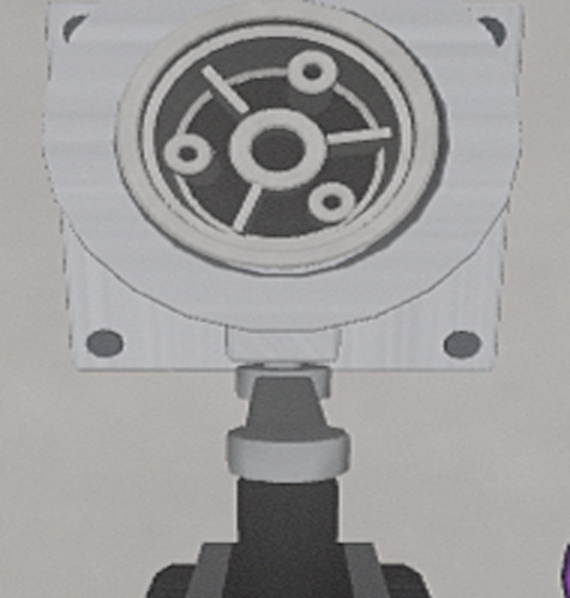

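View pics/s15.png

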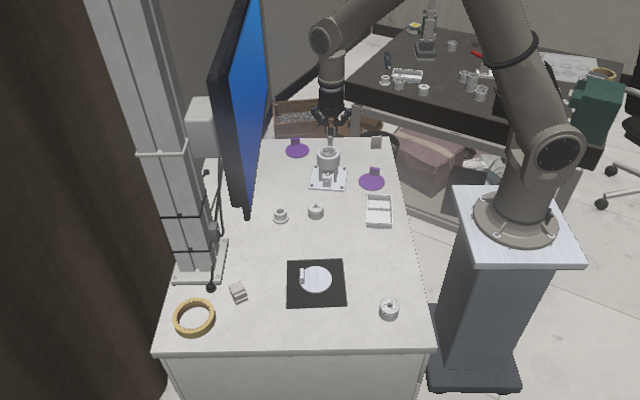

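The lever is upright: the hub at pixel x 314.3 and the arm end at 316.2 agree to about 0.015 rad. The housing stands proud of the rim, the lid is flat on the pad, and the other things are where they were.

```bash
python3 -c "
from h import *
print(bot.hand_in()); o=bot.get_obs(); print(o['t'],o['eef_pos'],o['contact_force'])"
```

```text
the job is handed in; nothing more can be done
None
the job is handed in; nothing more can be done
```

The job is done and handed in at about 24 s of the 64 s allowed; no verdict was reported.

- **Lid:** I tipped the aluminium lid up by its lug to about 18°. A check part-way, at 12°, showed the far edge still on the rim. I then lifted it off, laid it flat near the middle of the rubber pad and let go.
- **Lever:** After that I swung the crank lever up and handed in while holding it there with a 20 N grip.

**Last checks:**
- The lever is straight up to within about 0.015 rad, by the wrist picture and the tool's position against the estimated shaft axis. The wrist picture puts it slightly past vertical; the position puts it level or slightly short.
- The housing clearly stands above the rim, but I did not measure its 13 mm rise directly.
- The other things look to be where they were.

**Things that disagreed:**
- The wrist camera's positions were off by about 4 mm in y.
- My first arc for the lever was a little too tight, so the wrist force reached about 20 N in the middle of the swing. I corrected it, and the force was about 6.6 N at the end.

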